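# Refit the bench air cleaner with filter cartridges, close it and set its airflow dial

### The job

Get the bench air cleaner ready: put every filter cartridge that lies on the bench upright into a pocket of its own, tab up, then close it with the loose cover by hooking its lip into the slot on the box's far side while its near edge is still raised and pivoting the cover down until it snaps flat under the orange catch. Only then set the airflow dial: turn it clockwise all the way to its stop (red mark) and from there back exactly three clicks. Leave the other things on the bench alone.

Things in the scene. Friction and masses are not known exactly. Their poses are not given: they have to be found in the camera images.
- unit: air cleaner: low blue box, black base 126 x 250 mm, fixed. Origin at bench level under the middle of the open bay; own x runs from the slot side (far) to the catch side, which faces the robot; z up; unit numbers are mm in this frame. Bay x -44..44, y -82..82, wall tops z 48, filled to z 22 by a block with three round pockets in a row along y. Control end with the dial: y -158..-90, top z 44
- pocket_1 (a point): centre of the floor of the pocket next to the dial (unit x 0, y -54, z 8): round, 48.5 mm wide, 14 mm deep, rim chamfered
- pocket_2 (a point): centre of the floor of the middle pocket (unit y 0), same size
- pocket_3 (a point): centre of the floor of the pocket farthest from the dial (unit y 54), same size
- slot (a point): middle of the slot's back, on the ledge (unit x -54, y 0, z 48), where the cover's lip edge comes to lie. The slot runs along the far wall (top z 48), opens to unit +x, is 8 mm deep and 9 mm high, y -64..64, under a black strip that overhangs x -60..-46 at z 57..62
- cover: loose grey cover, 150 g, 102 (own x) by 172 mm (y), 6 mm thick. Origin on its underside below the middle of the rib, z up. Plate x -34..52, y -86..86. Black rib to grasp: x -6..6 (12 mm wide), y -28..28, 6 to 27 mm above the underside. Fitted: axes as the unit's, origin at unit x -4, y 0 (up to 4 off), z 48, clear of the cartridges
- cover_lip (a point): middle of the edge of the cover's lip, on the underside (cover x -50). Lip: 4 mm thick, x -50..-34, y -60..60, flush with the underside. It enters the slot with the cover's other edge tilted up 0.26 to 0.44 rad; then lowered and let go, the cover rests on the catch about 0.1 rad from flat
- cover_press (a point): where to press the cover down: on its top face between rib and catch (cover x 32, z 6); the catch begins 14 mm farther on. About 10 N there (2 to 20) makes the cover snap flat
- catch (a joint): orange spring catch in the middle of the unit's near side (unit x 42..64, y -26..26, z up to 68 with its black guide); it also pushes the cover towards the slot. 0 at rest, up to 0.0056 m when pushed back; it reads about 0.001 when the cover is snapped flat beneath it
- dial (a joint): airflow dial, rad, 0 at the clockwise stop (seen from above), growing anticlockwise to 3.15 at the other stop. A click (spring detent that holds the dial) every 0.35 rad, at 0, 0.35, 0.70, 1.05, ...; three clicks back from the stop is 1.05. Needs about 0.1 N m to pass a click
- dial_grip (a point): on the dial's axis (unit x 0, y -124), 69 mm above the bench. Grip: upright aluminium bar 44 mm long, 12 wide, 58 to 80 mm above the bench, on a black disc of 25 mm radius. At joint value q the bar's long direction (own x, to the end with the red line) is at unit yaw - pi/2 + q about the vertical: away from the bay at the stop, past the catch side as it opens
- dial_pointer (a point): top of the end of the dial's bar that bears the red line, 22 mm from the axis; marks on the box stand at each click, the red one at the stop
- cartridge_1: filter cartridge, white round puck 44 mm in diameter and 20 mm high with a green tab on top to hold it by: tab 10 mm (own x) by 26 mm (own y), from 20 to 36 mm above the underside; 80 g. Origin at the centre of its underside, z up. All cartridges are alike and any may go in any pocket. Two or three are present
- cartridge_2: filter cartridge, white round puck 44 mm in diameter and 20 mm high with a green tab on top to hold it by: tab 10 mm (own x) by 26 mm (own y), from 20 to 36 mm above the underside; 80 g. Origin at the centre of its underside, z up. All cartridges are alike and any may go in any pocket. Two or three are present
- cartridge_3: filter cartridge, white round puck 44 mm in diameter and 20 mm high with a green tab on top to hold it by: tab 10 mm (own x) by 26 mm (own y), from 20 to 36 mm above the underside; 80 g. Origin at the centre of its underside, z up. All cartridges are alike and any may go in any pocket. Two or three are present
- tape_roll: roll of masking tape behind the unit, leave alone
- block_plane: small metal plane at the right, leave alone
- sanding_block: cork sanding block behind the unit, leave alone
There are look-alikes about, which are no part of the job. What is shaped like the cartridge_3 but blue is not meant.

How it is judged:
By the outcome, as a careful person would: the job done as asked, in the order asked, and still so for the second after the job is handed in, with the robot touching nothing.
Of cartridge_1, cartridge_2, cartridge_3 only 2 to 3 are there at a start; the rules pass over those that are not, and their reading is None.
At some moment in a run one of cartridge_1, cartridge_2, cartridge_3, cover may be knocked a few centimetres aside while the robot is not near it.
Once in a run the grip may slacken for a moment while it holds something.
It also fails if it takes over 200 s, if anything falls off the work surface, if the arm or the gripper's body presses on something with over 40 N, if the wrist force passes 120 N, or if a joint passes its speed limit or range.

### The arm

A 7-joint arm with a two-finger parallel gripper is mounted at the origin on a cart in front of the work surface, level with it; the furniture and walls round the work are solid. World frame = base frame: x ahead of the robot, y to its left, z up, the work surface at z = 0. Lengths are in m, angles in rad, forces in N, time in s.
With the tool pointing down it reaches from about 0.425 to 0.875 m from the base axis. Payload 9.9 kg.
Tool frame: the origin (TCP) lies at the very end of the fingers, on their centre line; the grasp point (between the pads) lies 19 mm behind it; x points along the fingers, z is the direction in which the jaws open and shut, and the axes are right-handed (so a half turn about x gives the same grasp; the last joint's range is limited). The gripper opens to 85 mm and grips with 20 to 120 N. Pads are 22 mm wide; open, the fingers measure 114 mm over their backs; the gripper's body (76 mm by 85 mm) begins 54 mm behind the grasp point. The pads swing forward as they close: fully open they stand 13 mm farther back than shut.
Start: joints at [1.067, 0.576, 0.025, 1.437, -0.015, 1.129, -0.057], TCP at [0.275, -0.616, 0.231] pointing down, gripper open.
Joint ranges: [-2.76, 2.76], [-0.34, 2.15], [-1.52, 1.57], [0.19, 2.46], [-1.09, 4.23], [0.17, 1.99], [-2.82, 2.82]. Speed limits (rad/s): [2.22, 2.22, 3.01, 3.01, 3.14, 3.14, 3.14].

### API

Orientations are given as a unit quaternion [x, y, z, w].
In Python, from bench import * gives the robot as it stands. The module is installed in compiled form; this text tells all that it offers.
- The arm moves only by the shell command python3 -m creep 'ROWS' [FORCE]. ROWS is JSON, a list of rows, each an object with "delta_pos": the shift along the world's x, y, z in units of 50 mm (1.0 is 50 mm), a list of three; "angular": the turn, a rotation vector about the world's x, y, z in units of 5 degrees (1.0 is 5 degrees), a list of three; "claw": the finger opening in mm, from 0 to 85.4. In form: [{"delta_pos": [x, y, z], "angular": [rx, ry, rz], "claw": claw}, ...]. A call has 1 to 10 rows; each row is the pose to reach, as a shift and turn from the pose commanded when the call began; what a row does not reach only later rows make up. A row lasts 1/8 s, in which the tool goes at most 62.5 mm and 10.7 degrees, less where a joint would pass 70% of its speed; a pose out of reach is approached as far as the arm can. A call with a gripper value outside its range is refused whole. The fingers move at their own pace and stop on an object; FORCE is the grip in N (left out, the last holds). Time passes only in rows, so rows that repeat a pose let the fingers close. It gives the time, the measured TCP pose, the force and the opening at its end, in the units of the state.
- read_state(): the state, without advancing time (a new reading comes with each control period).
- read_camera(name): name is "scene" or "top"; returns a dict with "pixels" (384x512x3 uint8, blue, green, red), "range_z" (384x512 float32, m along the optical axis (not along the pixel's ray), 0 where there is no reading), "camera_matrix" (3x3 intrinsics, pixels), "k1" (the pictures are not rectified: a ray, as slopes to the right and down, at radius r is drawn at 1 + k1 r^2 times it, then the intrinsics apply), "cam_to_world" (4x4, takes a point from camera to world coordinates). Camera axes: x right, y down, z forward; pixel columns grow to the right and rows downward; lengths in m; the calibration is good to about 2 mm. A picture is of the moment at which its call begins.
- finish_job(): hands the job in, once; it reports no verdict.
Trained networks look in the newest picture that a camera, given by its name, has taken for a name from the list of things; names that differ only in an ending like _2 or _b are one class to them, and where a whole thing is asked for, a point or a joint stands for the part that bears it (a point fixed in the world has none). Each returns a list of dicts, best first, with "p" (0 to 1); they miss things now and then, are a little off and sometimes report something else, mostly with a low value. They report only what shows in the picture. A call takes as long as a camera call. They do not tell look-alikes from the thing itself.
- search_frame(camera, thing): "box" ([left, top, right, bottom] in pixels, round what is visible of it).
- trace(camera, thing): "mask" (384x512 bool, what is visible of it) and "box" ([left, top, right, bottom] in pixels, round what is visible of it).
The state is a dict: "clock": time; "joint_pos": joint angles; "dq": joint speeds; "joint_torque": joint torques, N m; "tcp_pos": TCP position; "tcp_rot": TCP orientation; "ft_force": force on the tool from outside, world axes, zero at the start; "ft_torque": the same for the moment, N m; "finger_gap": finger opening in m.
Only numpy, scipy, OpenCV 4.12 (cv2) and the standard library are available. Lean on these libraries where they do the work, as an engineer would, in place of code of your own. Each camera call takes 0.05 s, during which the arm holds its last target.

## Working session

There is one attempt and no reset: what is moved stays moved. The work goes in short steps, Python scripts to look and compute and a shell command to move; the robot and the scene stay as the last step left them, time stands still between calls to the robot, and variables do not carry over. Pictures are saved under pics/ and viewed, and the job is handed in when it is done.

```bash
ls; mkdir -p pics
python3 - <<'E'
from bench import *
import cv2
s=read_state(); print(s)
for n in("scene","top"):
    c=read_camera(n); cv2.imwrite(f"pics/{n}0.png",c["pixels"]); print(n,c["camera_matrix"],c["k1"],c["cam_to_world"])
E
```

```text
pics
{'clock': 0.0, 'joint_pos': array([ 1.06720216,  0.57652681,  0.02481463,  1.43793879, -0.01498706,
        1.1290202 , -0.0564873 ]), 'dq': array([ 1.29370201e-03,  3.77857817e-04, -1.18983085e-03,  6.48634426e-04,
        1.77657302e-04,  2.25471299e-05, -3.42232608e-04]), 'joint_torque': array([ 1.12948328e-03, -7.65735984e+01,  2.25105129e+00, -2.85966754e+01,
        1.52878440e-02,  1.26128067e-02, -2.31998553e-05]), 'tcp_pos': array([ 0.27493251, -0.61594895,  0.23043471]), 'tcp_rot': array([ 0.38512684,  0.59374301, -0.38452054,  0.59269765]), 'ft_force': array([-0.42518384,  0.18690733, -0.24409547]), 'ft_torque': array([ 0.00247321, -0.0204298 , -0.04009344]), 'finger_gap': 0.08537497965043556}
scene [[439.81209839   0.         257.78268792]
 [  0.         439.81209839 194.96896285]
 [  0.           0.           1.        ]] -0.020527809512128577 [[ 0.74659858 -0.41658456  0.51869823 -0.04254555]
 [-0.66515817 -0.45282768  0.59372696 -0.76330225]
 [-0.01245657 -0.78829207 -0.61517513  0.84937446]
 [ 0.          0.          0.          1.        ]]
top [[348.37300377   0.         251.3450013 ]
 [  0.         348.37300377 191.42769614]
 [  0.           0.           1.        ]] 0.030389667056989488 [[ 0.01295032 -0.99382833  0.11017047  0.45866825]
 [-0.99981081 -0.01127091  0.01585283 -0.04009087]
 [-0.01451327 -0.11035493 -0.99378627  1.25848902]
 [ 0.          0.          0.          1.        ]]
```

View pics/scene0.png

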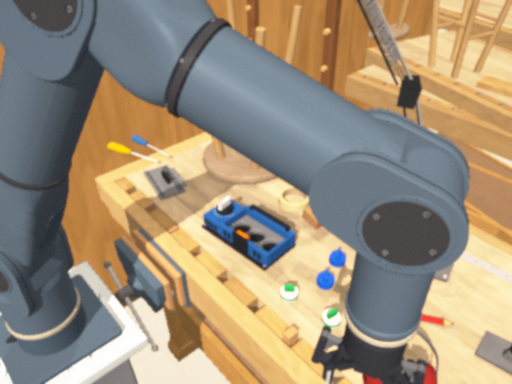

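View pics/top0.png

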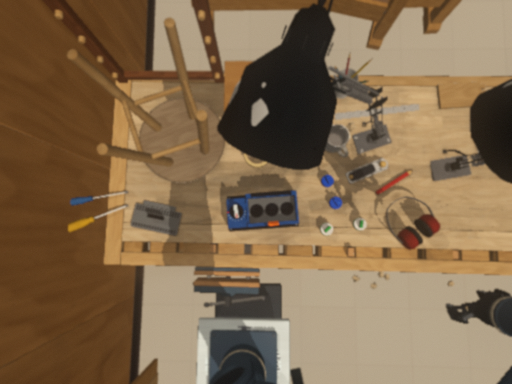

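```bash
cat > h.py <<'E'
from bench import *
import cv2, numpy as np
from scipy.spatial.transform import Rotation as R
def cloud(c):
    K=c["camera_matrix"];z=c["range_z"].astype(float);h,w=z.shape
    u,v=np.meshgrid(np.arange(w),np.arange(h))
    x=(u-K[0,2])/K[0,0];y=(v-K[1,2])/K[1,1]
    xd,yd=x.copy(),y.copy()
    for _ in range(5):
        f=1+c["k1"]*(x*x+y*y);x=xd/f;y=yd/f
    P=np.stack([x*z,y*z,z],-1);T=c["cam_to_world"]
    W=P@T[:3,:3].T+T[:3,3];W[z<=0]=np.nan
    return W
def proj(c,p):
    T=np.linalg.inv(c["cam_to_world"]);q=T[:3,:3]@np.asarray(p)+T[:3,3]
    x,y=q[0]/q[2],q[1]/q[2];f=1+c["k1"]*(x*x+y*y);K=c["camera_matrix"]
    return K[0,0]*x*f+K[0,2],K[1,1]*y*f+K[1,2]
def crop(c,box,name,k=4):
    l,t,r,b=box;im=c["pixels"][t:b,l:r];cv2.imwrite(name,cv2.resize(im,None,fx=k,fy=k,interpolation=cv2.INTER_CUBIC))
E
python3 - <<'E'
from h import *
for n in("scene","top"):
    c=read_camera(n);W=cloud(c)
    for t in("unit","cover","cartridge_1","tape_roll","block_plane","sanding_block","dial"):
        for d in trace(n,t)[:5]:
            m=d["mask"]; print(n,t,round(d["p"],2),np.round(d["box"]),m.sum(),np.round(np.nanmedian(W[m],0),3) if m.sum() else None)
    if n=="top": crop(c,(210,130,410,250),"pics/tc0.png"); print(np.nanmin(W[60:160,240:330,2]),np.nanmedian(W[60:160,240:330,2]))
E
```

```text
scene unit 0.98 [200. 193. 293. 270.] 3965 [ 0.525 -0.081  0.031]
scene cover 0.56 [144. 165. 187. 198.] 940 [0.494 0.308 0.006]
scene cartridge_1 0.61 [280. 287. 296. 301.] 264 [ 0.459 -0.296  0.019]
scene cartridge_1 0.6 [324. 308. 341. 329.] 281 [ 0.478 -0.411  0.02 ]
scene cartridge_1 0.49 [313. 270. 333. 288.] 269 [ 0.552 -0.328  0.019]
scene cartridge_1 0.48 [330. 250. 348. 268.] 205 [ 0.629 -0.299  0.02 ]
scene tape_roll 0.57 [278. 186. 307. 212.] 493 [ 0.714 -0.047  0.017]
scene tape_roll 0.47 [146. 165. 187. 198.] 893 [0.494 0.305 0.006]
scene sanding_block 0.62 [302. 207. 320. 226.] 205 [ 0.696 -0.143  0.021]
scene dial 0.82 [213. 197. 230. 216.] 243 [0.515 0.023 0.06 ]
top unit 0.96 [225. 191. 300. 232.] 2569 [ 0.527 -0.062  0.025]
top cover 0.94 [132. 204. 183. 236.] 1339 [0.498 0.32  0.005]
top cover 0.59 [230. 204. 243. 222.] 166 [0.522 0.03  0.058]
top cartridge_1 0.65 [323. 220. 335. 233.] 104 [ 0.468 -0.285  0.02 ]
top cartridge_1 0.65 [331. 196. 341. 209.] 113 [ 0.558 -0.317  0.02 ]
top cartridge_1 0.64 [355. 218. 365. 229.] 133 [ 0.485 -0.399  0.02 ]
top cartridge_1 0.49 [320. 177. 334. 188.] 117 [ 0.637 -0.288  0.02 ]
top cartridge_1 0.3 [226. 192. 297. 232.] 2557 [ 0.528 -0.062  0.025]
top tape_roll 0.63 [247. 155. 268. 168.] 108 [ 0.698 -0.029  0.023]
top block_plane 0.81 [346. 160. 386. 186.] 503 [ 0.674 -0.425  0.025]
top dial 0.48 [230. 206. 242. 220.] 135 [0.523 0.03  0.059]
-0.7912171443868885 0.8265144732823559
```

View pics/tc0.png

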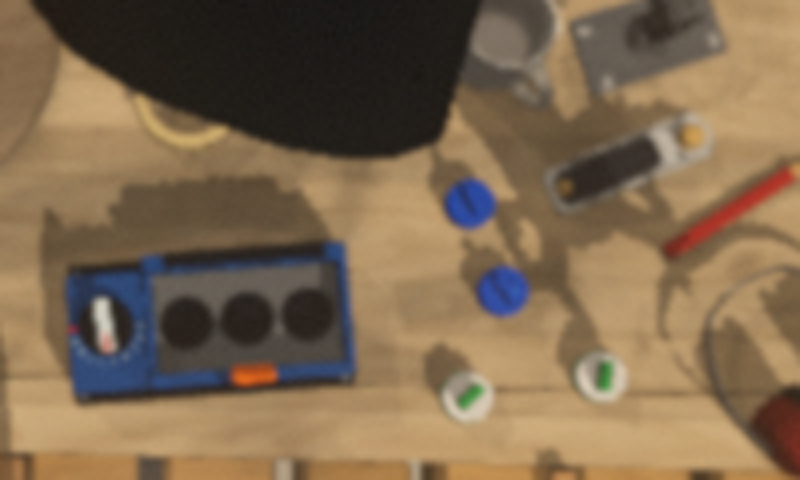

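```bash
cat >> h.py <<'E'
def rays(c):
    K=c["camera_matrix"];h,w=c["range_z"].shape
    u,v=np.meshgrid(np.arange(w),np.arange(h))
    x=(u-K[0,2])/K[0,0];y=(v-K[1,2])/K[1,1];xd,yd=x.copy(),y.copy()
    for _ in range(5):
        f=1+c["k1"]*(x*x+y*y);x=xd/f;y=yd/f
    D=np.stack([x,y,np.ones_like(x)],-1)@c["cam_to_world"][:3,:3].T
    return D
def onplane(c,z):
    D=rays(c);o=c["cam_to_world"][:3,3];return o+D*((z-o[2])/D[...,2])[...,None]
E
python3 - <<'E'
from h import *
for n in("top","scene"):
    c=read_camera(n);W=cloud(c)
    z=W[...,2];X,Y=W[...,0],W[...,1]
    um=trace(n,"unit")[0]["mask"]
    # pockets
    m=((z<0.0165)&(z>-0.002)&(um>0)).astype(np.uint8)
    P=onplane(c,0.022)
    k,l,st,ce=cv2.connectedComponentsWithStats(m)
    for i in range(1,k):
        if st[i,4]>30: print(n,"pocket",st[i],np.round(P[l==i].mean(0),4))
    for lo,hi in((.040,.052),(.056,.066),(.076,.084)):
        q=(z>lo)&(z<hi)&(um>0)
        pts=np.c_[X[q],Y[q]].astype(np.float32)
        if len(pts)>5: print(n,lo,len(pts),cv2.minAreaRect(pts*1000))
    for t in("cover","cartridge_1"):
        for d in trace(n,t)[:4]:
            if d["p"]<.45: continue
            mm=d["mask"];pp=onplane(c,0.006 if t=="cover" else 0.02)[mm][:,:2]
            print(n,t,round(d["p"],2),cv2.minAreaRect((pp*1000).astype(np.float32)),pp.mean(0),np.nanpercentile(z[mm],[2,50,98]).round(3))
    crop(c,(120,190,195,245) if n=="top" else (130,150,200,210),f"pics/cov_{n}.png",8)
E
```

```text
top pocket [227 195  19   4  45] [0.5763 0.0362 0.022 ]
top pocket [280 201  14  14 148] [ 0.5378 -0.1461  0.022 ]
top pocket [265 203  14  15 144] [ 0.5326 -0.0925  0.022 ]
top pocket [250 204  14  14 144] [ 0.5282 -0.0389  0.022 ]
top pocket [281 224  18   4  47] [ 0.4771 -0.1572  0.022 ]
top pocket [229 226  38   5 102] [ 0.4649 -0.0106  0.022 ]
top 0.04 718 ((530.9729614257812, -58.68804931640625), (114.46893310546875, 247.62457275390625), 4.4446611404418945)
top 0.056 281 ((526.9156494140625, -55.082374572753906), (125.78102111816406, 214.93357849121094), 4.936936855316162)
top 0.076 41 ((521.9707641601562, 30.918170928955078), (42.320106506347656, 11.42215347290039), 10.023194313049316)
top cover 0.74 ((502.7978820800781, 320.85772705078125), (176.30531311035156, 101.58483123779297), 80.26611328125) [0.50027364 0.32148737] [-0.001  0.005  0.027]
top cartridge_1 0.7 ((486.0415954589844, -401.0056457519531), (38.76531219482422, 37.70802688598633), 44.67790222167969) [ 0.48579516 -0.40086726] [0.013 0.02  0.039]
top cartridge_1 0.7 ((638.345947265625, -290.12396240234375), (39.689
[... 1171 characters left out ...]
.001  0.006  0.026]
scene cartridge_1 0.84 ((554.35595703125, -326.18701171875), (62.203094482421875, 44.11089324951172), 42.38805389404297) [ 0.55322695 -0.32680309] [-0.     0.019  0.037]
scene cartridge_1 0.67 ((458.71807861328125, -293.8731689453125), (51.84407424926758, 38.52973556518555), 46.039608001708984) [ 0.45929816 -0.2940604 ] [0.005 0.019 0.037]
scene cartridge_1 0.59 ((632.2724609375, -296.755126953125), (61.902061462402344, 38.637794494628906), 41.066978454589844) [ 0.63070048 -0.29767716] [0.003 0.019 0.038]
scene cartridge_1 0.57 ((480.27166748046875, -409.718017578125), (52.592742919921875, 40.57001876831055), 41.8068962097168) [ 0.48042029 -0.40944046] [0.007 0.02  0.037]
```

View pics/cov_top.png

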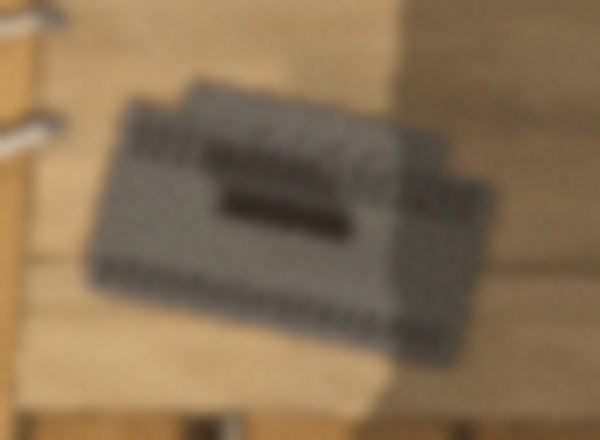

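View pics/cov_scene.png

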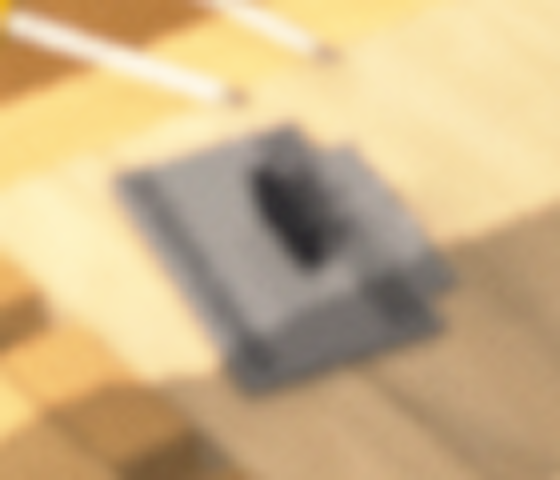

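```bash
cat >> h.py <<'E'
def tabs(c,n):
    b,g,r=[c["pixels"][...,i].astype(int) for i in range(3)]
    m=((g>b+25)&(g>r+25)).astype(np.uint8)
    k,l,st,ce=cv2.connectedComponentsWithStats(m);P=onplane(c,0.036);W=cloud(c)
    for i in range(1,k):
        if st[i,4]<8: continue
        q=P[l==i][:,:2];w=(g-(b+r)/2)[l==i];mu=(q*w[:,None]).sum(0)/w.sum()
        C=np.cov(q.T,aweights=w);e,v=np.linalg.eigh(C);a=v[:,1]
        print(n,"green",st[i],"c",mu.round(4),"long axis ang deg",np.degrees(np.arctan2(a[1],a[0])).round(1),"sd",np.sqrt(e).round(4),"z",np.nanmedian(W[l==i][:,2]).round(3))
E
python3 - <<'E'
from h import *
for n in("top","scene"): c=read_camera(n);tabs(c,n)
s=read_state();print(R.from_quat(s["tcp_rot"]).as_matrix().round(3))
c=read_camera("top");crop(c,(310,165,385,240),"pics/cart_top.png",8)
E
```

```text
top green [360 221   3   7  18] c [ 0.4854 -0.4025] long axis ang deg 173.3 sd [0.0026 0.0061] z 0.035
top green [325 226   6   6  19] c [ 0.4674 -0.2859] long axis ang deg 130.5 sd [0.0026 0.0068] z 0.035
scene green [284 284  11   8  81] c [ 0.4612 -0.294 ] long axis ang deg 135.1 sd [0.0059 0.0065] z 0.033
scene green [327 308  11  11  81] c [ 0.4808 -0.4098] long axis ang deg -177.0 sd [0.0039 0.0083] z 0.033
scene green [324 323  12   5  21] c [ 0.4503 -0.4282] long axis ang deg 118.5 sd [0.002  0.0072] z 0.01
[[-0.     0.913  0.408]
 [ 0.     0.408 -0.913]
 [-1.    -0.    -0.   ]]
```

View pics/cart_top.png

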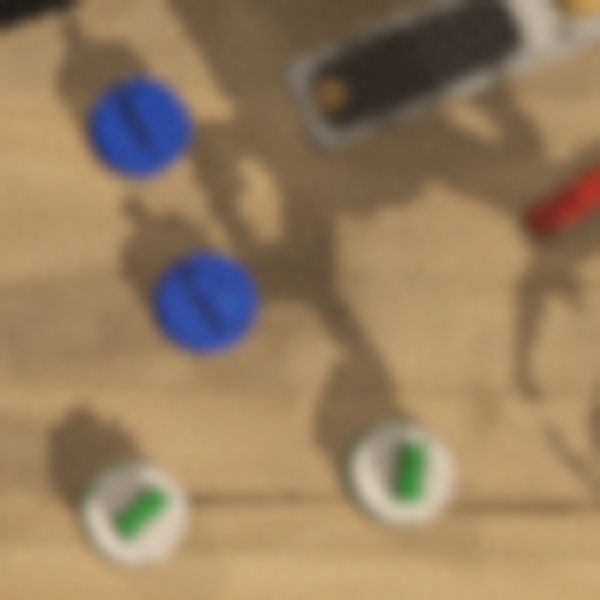

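```bash
python3 -m creep '[{"delta_pos":[1,1,0],"angular":[0,0,-2],"claw":45},{"delta_pos":[2,2,0],"angular":[0,0,-4],"claw":45},{"delta_pos":[3,3,-0.8],"angular":[0,0,-5.8],"claw":45},{"delta_pos":[3.8,3.8,-1.6],"angular":[0,0,-5.8],"claw":45},{"delta_pos":[4.21,4.29,-2.4],"angular":[0,0,-5.8],"claw":45},{"delta_pos":[4.21,4.29,-2.4],"angular":[0,0,-5.8],"claw":45},{"delta_pos":[4.21,4.29,-2.4],"angular":[0,0,-5.8],"claw":45}]' 30
python3 - <<'E'
from h import *
c=read_camera("scene");cv2.imwrite("pics/s1.png",c["pixels"])
for t in("cartridge_1",):
    for n in("scene","top"):
        c=read_camera(n);
        for d in trace(n,t)[:6]: print(n,round(d["p"],2),np.round(d["box"]))
        tabs(c,n)
crop(read_camera("top"),(310,165,410,240),"pics/t1.png",8)
E
```

```text
clock: 2.33
tcp_pos: [0.4864, -0.3996, 0.1099]
tcp_rot: [0.52, 0.48, -0.52, 0.478]
ft_force: [-0.7, -1.5, 0.8]
finger_gap: 0.0449
scene 0.71 [282. 286. 296. 301.]
scene 0.46 [315. 273. 335. 290.]
scene 0.44 [200. 191. 294. 269.]
scene green [284 284  11   8  81] c [ 0.461 -0.294] long axis ang deg 134.2 sd [0.0059 0.0065] z 0.032
scene green [285 299   8   2   9] c [ 0.434  -0.3188] long axis ang deg 129.5 sd [0.0009 0.0055] z 0.007
scene green [327 308  11  11  81] c [ 0.4809 -0.4098] long axis ang deg -177.4 sd [0.0039 0.0083] z 0.034
scene green [324 323  12   4  16] c [ 0.4509 -0.4276] long axis ang deg 119.4 sd [0.0015 0.0074] z 0.009
top 0.38 [355. 221. 363. 230.]
top green [325 226   6   6  20] c [ 0.4673 -0.2861] long axis ang deg 129.6 sd [0.0027 0.0067] z 0.034
```

View pics/s1.png

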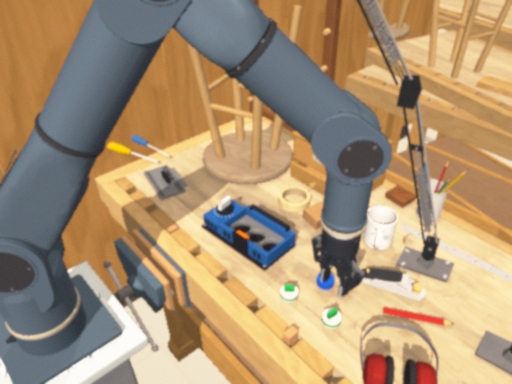

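View pics/t1.png

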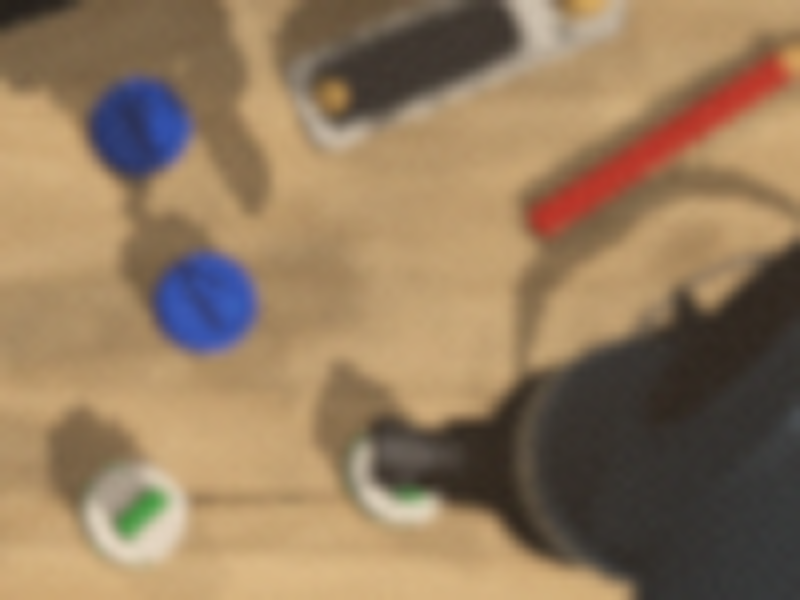

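```bash
python3 -m creep '[{"delta_pos":[0,0,-0.8],"angular":[0,0,0],"claw":45},{"delta_pos":[0,0,-1.4],"angular":[0,0,0],"claw":45},{"delta_pos":[0,0,-1.74],"angular":[0,0,0],"claw":45},{"delta_pos":[0,0,-1.74],"angular":[0,0,0],"claw":45},{"delta_pos":[0,0,-1.74],"angular":[0,0,0],"claw":0},{"delta_pos":[0,0,-1.74],"angular":[0,0,0],"claw":0},{"delta_pos":[0,0,-1.74],"angular":[0,0,0],"claw":0},{"delta_pos":[0,0,-1.74],"angular":[0,0,0],"claw":0}]' 40
```

```text
clock: 3.62
tcp_pos: [0.4863, -0.4025, 0.0257]
tcp_rot: [0.521, 0.477, -0.521, 0.479]
ft_force: [-0.2, -0.4, 5.2]
finger_gap: 0.0091
```

```bash
python3 -m creep '[{"delta_pos":[0,0,0.1],"angular":[0,0,0],"claw":0},{"delta_pos":[0,0,0.6],"angular":[0,0,0],"claw":0},{"delta_pos":[0,0,1.4],"angular":[0,0,0],"claw":0},{"delta_pos":[0,0,2.2],"angular":[0,0,0],"claw":0},{"delta_pos":[0,0,2.2],"angular":[0,0,0],"claw":0},{"delta_pos":[0,0,2.2],"angular":[0,0,0],"claw":0}]' 60
python3 - <<'E'
from h import *
c=read_camera("scene");crop(c,(260,200,400,340),"pics/s2.png",5);print(read_state()["tcp_pos"])
E
```

```text
clock: 4.38
tcp_pos: [0.4854, -0.4015, 0.1341]
tcp_rot: [0.521, 0.478, -0.521, 0.478]
ft_force: [-1.5, 0.0, -1.2]
finger_gap: 0.0081
[ 0.48509946 -0.40133219  0.13345757]
```

View pics/s2.png

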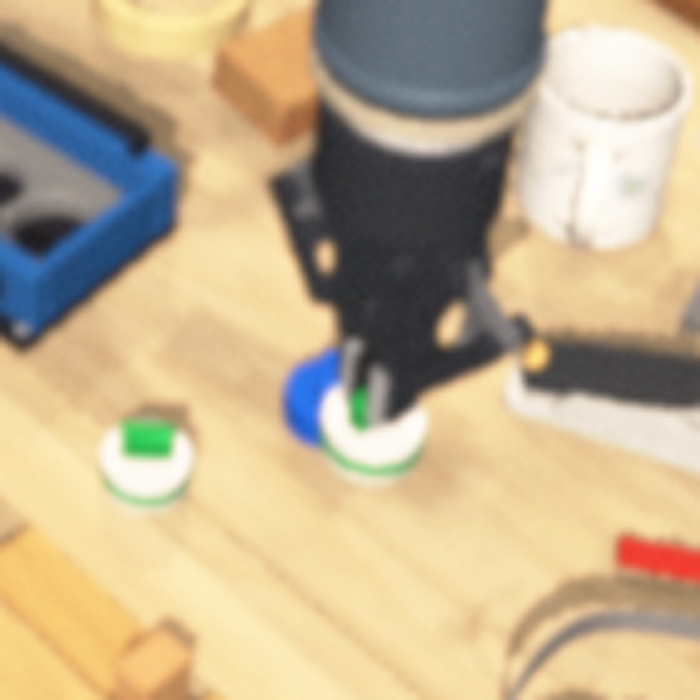

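```bash
python3 -m creep '[{"delta_pos":[0.2,1,0],"angular":[0,0,0],"claw":0},{"delta_pos":[0.4,2,0],"angular":[0,0,0],"claw":0},{"delta_pos":[0.6,3,0],"angular":[0,0,0],"claw":0},{"delta_pos":[0.8,4,0],"angular":[0,0,0],"claw":0},{"delta_pos":[1.05,4.8,0],"angular":[0,0,0],"claw":0},{"delta_pos":[1.05,5.11,0],"angular":[0,0,0],"claw":0},{"delta_pos":[1.05,5.11,-0.5],"angular":[0,0,0],"claw":0},{"delta_pos":[1.05,5.11,-1],"angular":[0,0,0],"claw":0},{"delta_pos":[1.05,5.11,-1],"angular":[0,0,0],"claw":0}]'
python3 - <<'E'
from h import *
c=read_camera("scene");crop(c,(190,150,320,280),"pics/s3.png",5);s=read_state();print(s["tcp_pos"],s["ft_force"],s["finger_gap"])
E
```

```text
clock: 5.55
tcp_pos: [0.5361, -0.1467, 0.0822]
tcp_rot: [-0.52, -0.479, 0.522, -0.476]
ft_force: [-0.3, -0.2, -0.4]
finger_gap: 0.0083
[ 0.53700044 -0.14692919  0.08346117] [ 1.39757064 -0.34228627 -0.69241108] 0.007826641021754597
```

View pics/s3.png

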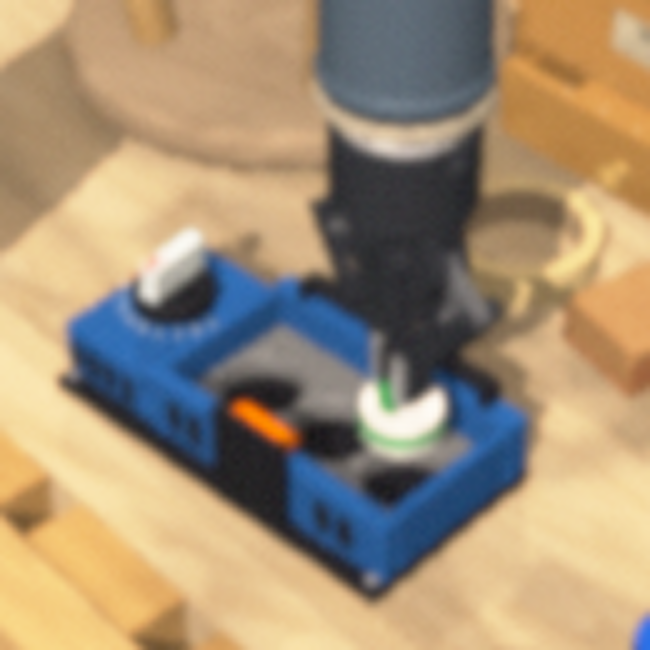

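```bash
python3 -m creep '[{"delta_pos":[0,0,-0.4],"angular":[0,0,0],"claw":0},{"delta_pos":[0,0,-0.6],"angular":[0,0,0],"claw":0},{"delta_pos":[0,0,-0.75],"angular":[0,0,0],"claw":0},{"delta_pos":[0,0,-0.88],"angular":[0,0,0],"claw":0},{"delta_pos":[0,0,-0.98],"angular":[0,0,0],"claw":0},{"delta_pos":[0,0,-0.98],"angular":[0,0,0],"claw":0}]'
```

```text
clock: 6.35
tcp_pos: [0.538, -0.1464, 0.0351]
tcp_rot: [-0.521, -0.478, 0.521, -0.478]
ft_force: [0.4, 0.2, -0.6]
finger_gap: 0.0079
```

```bash
python3 -m creep '[{"delta_pos":[0,0,-0.04],"angular":[0,0,0],"claw":0},{"delta_pos":[0,0,-0.02],"angular":[0,0,0],"claw":24},{"delta_pos":[0,0,0],"angular":[0,0,0],"claw":26},{"delta_pos":[0,0,0.3],"angular":[0,0,0],"claw":26},{"delta_pos":[0,0,0.8],"angular":[0,0,0],"claw":26},{"delta_pos":[0,-0.8,1.6],"angular":[0,0,0],"claw":26},{"delta_pos":[-0.5,-1.7,1.6],"angular":[0,0,0],"claw":40}]'
python3 - <<'E'
from h import *
c=read_camera("scene");crop(c,(190,170,340,310),"pics/s4.png",5);tabs(c,"s")
c=read_camera("top");tabs(c,"t");s=read_state();print(s["tcp_pos"],s["ft_force"],s["finger_gap"]); print(R.from_quat(s["tcp_rot"]).as_matrix()[:,2])
E
```

```text
clock: 7.22
tcp_pos: [0.5165, -0.2324, 0.1193]
tcp_rot: [0.522, 0.476, -0.519, 0.481]
ft_force: [-0.5, -1.5, -0.1]
finger_gap: 0.0398
s green [266 236  10   9  62] c [ 0.5398 -0.146 ] long axis ang deg -163.5 sd [0.0047 0.0087] z 0.04
s green [284 284  11   8  83] c [ 0.461 -0.294] long axis ang deg 142.6 sd [0.006  0.0066] z 0.032
s green [285 299   8   2   9] c [ 0.4339 -0.3187] long axis ang deg 129.4 sd [0.001  0.0055] z 0.008
t green [285 204   4   7  21] c [ 0.5402 -0.1448] long axis ang deg 173.0 sd [0.0029 0.0063] z 0.041
[ 0.51016421 -0.2378737   0.11732785] [-0.0192052   0.73968953 -1.04729879] 0.039916143385229225
[-0.0942853  -0.99553702  0.00404138]
```

View pics/s4.png

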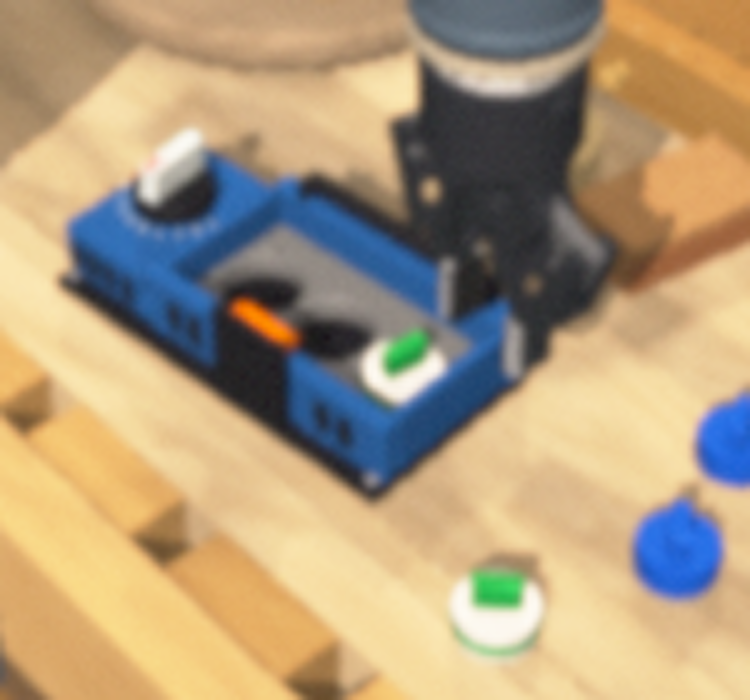

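```bash
python3 -m creep '[{"delta_pos":[-0.4,-0.5,0],"angular":[0,0,-2],"claw":40},{"delta_pos":[-0.91,-1.08,0],"angular":[0,0,-4],"claw":40},{"delta_pos":[-0.91,-1.08,-0.3],"angular":[0,0,-6],"claw":40},{"delta_pos":[-0.91,-1.08,-0.6],"angular":[0,0,-8],"claw":40},{"delta_pos":[-0.91,-1.08,-1],"angular":[0,0,-8.7],"claw":40},{"delta_pos":[-0.91,-1.08,-1.5],"angular":[0,0,-8.7],"claw":40},{"delta_pos":[-0.91,-1.08,-1.78],"angular":[0,0,-8.7],"claw":40},{"delta_pos":[-0.91,-1.08,-1.78],"angular":[0,0,-8.7],"claw":40},{"delta_pos":[-0.91,-1.08,-1.78],"angular":[0,0,-8.7],"claw":0},{"delta_pos":[-0.91,-1.08,-1.78],"angular":[0,0,-8.7],"claw":0}]' 50
python3 -m creep '[{"delta_pos":[0,0,0],"angular":[0,0,0],"claw":0},{"delta_pos":[0,0,0],"angular":[0,0,0],"claw":0}]' 60
python3 - <<'E'
from h import *
c=read_camera("scene");crop(c,(220,200,360,340),"pics/s5.png",5)
E
```

```text
clock: 8.57
tcp_pos: [0.4681, -0.2857, 0.0273]
tcp_rot: [0.662, 0.25, -0.661, 0.251]
ft_force: [-1.1, -0.3, 3.3]
finger_gap: 0.0081
clock: 8.82
tcp_pos: [0.4681, -0.2857, 0.0274]
tcp_rot: [0.662, 0.25, -0.661, 0.251]
ft_force: [-0.9, 0.5, 5.7]
finger_gap: 0.0078
```

View pics/s5.png

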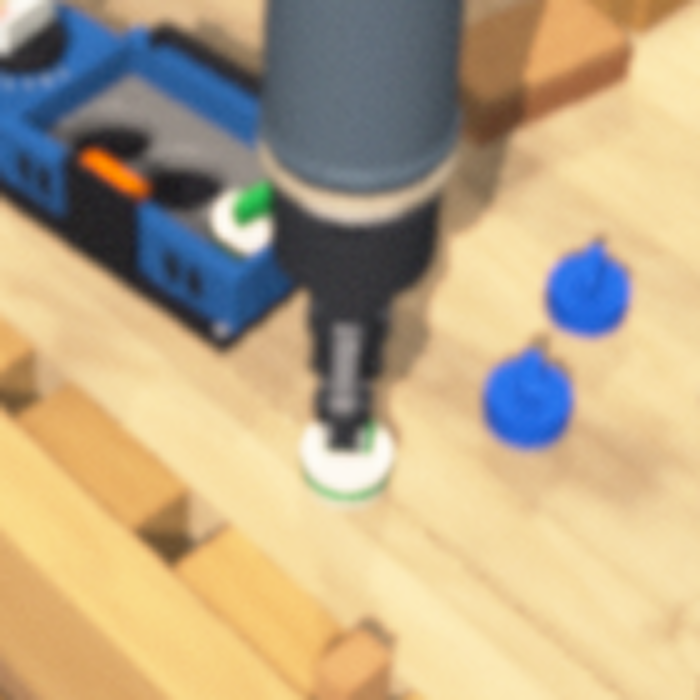

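```bash
python3 -m creep '[{"delta_pos":[0,0,0.5],"angular":[0,0,0],"claw":0},{"delta_pos":[0,0,1.2],"angular":[0,0,0],"claw":0},{"delta_pos":[0,0.3,1.9],"angular":[0,0,0],"claw":0},{"delta_pos":[0.3,1.2,1.9],"angular":[0,0,0],"claw":0},{"delta_pos":[0.6,2.1,1.9],"angular":[0,0,0],"claw":0},{"delta_pos":[1,3,1.9],"angular":[0,0,0],"claw":0},{"delta_pos":[1.3,3.7,1.9],"angular":[0,0,0],"claw":0},{"delta_pos":[1.3,3.85,1.6],"angular":[0,0,0],"claw":0},{"delta_pos":[1.3,3.85,1.2],"angular":[0,0,0],"claw":0},{"delta_pos":[1.3,3.85,1.2],"angular":[0,0,0],"claw":0}]'
python3 - <<'E'
from h import *
c=read_camera("scene");crop(c,(190,150,320,280),"pics/s6.png",5);s=read_state();print(s["tcp_pos"],s["ft_force"],s["finger_gap"])
E
```

```text
clock: 10.12
tcp_pos: [0.5313, -0.0933, 0.0853]
tcp_rot: [-0.66, -0.251, 0.662, -0.25]
ft_force: [-0.4, 0.0, -0.1]
finger_gap: 0.0079
[ 0.5318647  -0.09366752  0.08611068] [-0.18534243  0.79867581 -0.18673929] 0.007891290300495157
```

View pics/s6.png

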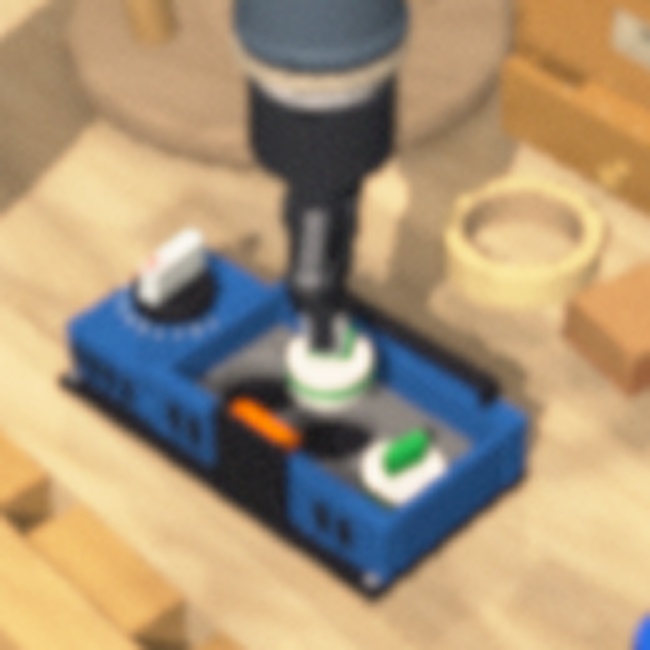

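```bash
python3 -m creep '[{"delta_pos":[0,0,-0.4],"angular":[0,0,0],"claw":0},{"delta_pos":[0,0,-0.6],"angular":[0,0,0],"claw":0},{"delta_pos":[0,0,-0.75],"angular":[0,0,0],"claw":0},{"delta_pos":[0,0,-0.88],"angular":[0,0,0],"claw":0},{"delta_pos":[0,0,-0.98],"angular":[0,0,0],"claw":0},{"delta_pos":[0,0,-1.02],"angular":[0,0,0],"claw":0},{"delta_pos":[0,0,-1.02],"angular":[0,0,0],"claw":0}]'
```

```text
clock: 11.05
tcp_pos: [0.5327, -0.0929, 0.0355]
tcp_rot: [0.661, 0.251, -0.661, 0.251]
ft_force: [-0.6, 1.4, 0.6]
finger_gap: 0.0077
```

```bash
python3 -m creep '[{"delta_pos":[0,0,0],"angular":[0,0,0],"claw":26},{"delta_pos":[0,0,0],"angular":[0,0,0],"claw":26},{"delta_pos":[0,0,0.5],"angular":[0,0,0],"claw":26},{"delta_pos":[0,0,1.3],"angular":[0,0,0],"claw":26},{"delta_pos":[0,0,2.3],"angular":[0,0,0],"claw":40},{"delta_pos":[0,1,2.6],"angular":[0,0,0],"claw":50},{"delta_pos":[0,2,2.6],"angular":[0,0,0],"claw":50},{"delta_pos":[0,3,2.6],"angular":[0,0,0],"claw":50},{"delta_pos":[0,3.4,2.6],"angular":[0,0,0],"claw":50},{"delta_pos":[0,3.4,2.6],"angular":[0,0,0],"claw":50}]'
python3 - <<'E'
from h import *
s=read_state();print(s["tcp_pos"],s["joint_pos"].round(2))
c=read_camera("scene");crop(c,(190,170,340,310),"pics/s7.png",5);tabs(c,"s")
c=read_camera("top");tabs(c,"t")
for n in("top","scene"):
    c=read_camera(n);W=cloud(c)
    d=trace(n,"cover")[0];m=cv2.dilate(d["mask"].astype(np.uint8),np.ones((3,3)))>0
    rb=m&(W[...,2]>.0235)&(W[...,2]<.035);P=onplane(c,.027)[rb][:,:2]
    print(n,d["p"],d["box"],"rib",rb.sum(),P.mean(0).round(4),W[rb].mean(0).round(4),cv2.minAreaRect((P*1000).astype(np.float32)))
    pl=m&(W[...,2]>.004)&(W[...,2]<.009);P=W[pl][:,:2];print(" plate",cv2.minAreaRect((P*1000).astype(np.float32)))
    q=(W[rb][:,:2]);e,v=np.linalg.eigh(np.cov(q.T));print(np.degrees(np.arctan2(v[1,1],v[0,1])))
E
```

```text
clock: 12.3
tcp_pos: [0.5325, 0.0783, 0.1651]
tcp_rot: [-0.661, -0.252, 0.661, -0.252]
ft_force: [-0.3, -0.7, 0.5]
finger_gap: 0.0499
[0.53252816 0.07825448 0.16514244] [-0.52  0.48  0.43  1.9  -0.27  0.82 -2.37]
s green [251 228  11   7  69] c [ 0.533  -0.0934] long axis ang deg 106.3 sd [0.0069 0.0071] z 0.04
s green [266 236  10   9  61] c [ 0.5398 -0.146 ] long axis ang deg -163.3 sd [0.0047 0.0086] z 0.04
t green [285 204   4   7  21] c [ 0.5402 -0.1448] long axis ang deg 173.1 sd [0.0029 0.0063] z 0.041
t green [269 206   6   6  21] c [ 0.5338 -0.0917] long axis ang deg 130.8 sd [0.0028 0.0066] z 0.042
top 0.94 [130.1, 202.6, 171.3, 232.6] rib 51 [0.5022 0.3171] [0.5022 0.3171 0.0268] ((502.0121765136719, 318.02471923828125), (54.402591705322266, 11.680901527404785), 79.41866302490234)
 plate ((505.95269775390625, 342.09149169921875), (135.97911071777344, 100.79241180419922), 79.50865936279297)
78.02124966034945
scene 0.79 [144.7, 162.9, 185.9, 198.6] rib 39 [0.5005 0.3178] [0.5009 0.3185 0.0265] ((500.0157165527344, 316.83538818359375), (60.029640197753906, 12.540112495422363), 79.02254486083984)
 plate ((497.51123046875, 317.13043212890625), (170.86038208007812, 105.90885925292969), 77.47029876708984)
79.5158341971696
```

View pics/s7.png

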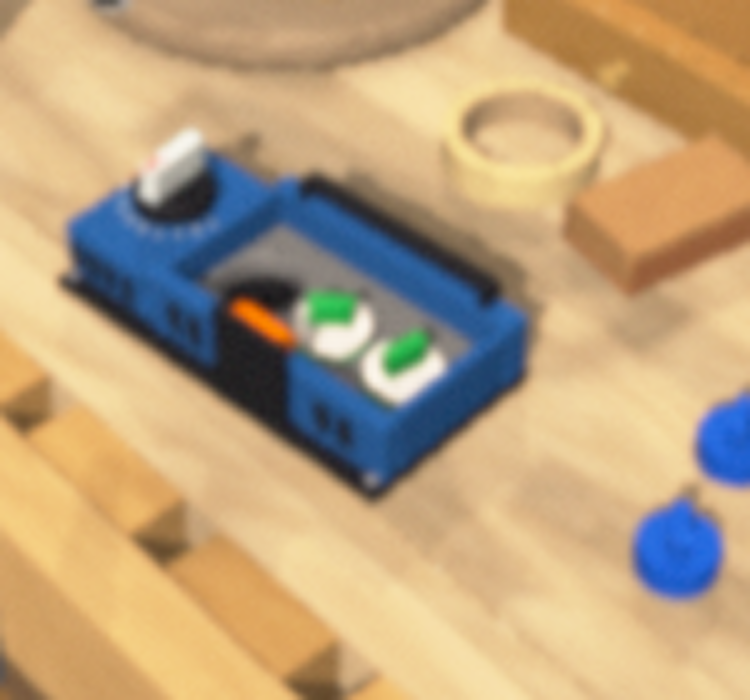

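```bash
python3 -m creep '[{"delta_pos":[0,0.5,0],"angular":[0,0,2],"claw":50},{"delta_pos":[0,1,0],"angular":[0,0,4],"claw":50},{"delta_pos":[-0.1,1.5,0],"angular":[0,0,6],"claw":50},{"delta_pos":[-0.2,2,0],"angular":[0,0,8],"claw":50},{"delta_pos":[-0.3,2.5,0],"angular":[0,0,10],"claw":50},{"delta_pos":[-0.4,3,0],"angular":[0,0,12],"claw":50},{"delta_pos":[-0.5,3.5,0],"angular":[0,0,14],"claw":50},{"delta_pos":[-0.6,4,0],"angular":[0,0,16],"claw":50},{"delta_pos":[-0.62,4.4,0],"angular":[0,0,18],"claw":50},{"delta_pos":[-0.62,4.8,0],"angular":[0,0,20],"claw":50}]'
python3 -m creep '[{"delta_pos":[0,0,0],"angular":[0,0,2],"claw":50},{"delta_pos":[0,0,-0.5],"angular":[0,0,4],"claw":50},{"delta_pos":[0,0,-1.2],"angular":[0,0,5.7],"claw":50},{"delta_pos":[0,0,-1.8],"angular":[0,0,5.7],"claw":50},{"delta_pos":[0,0,-1.8],"angular":[0,0,5.7],"claw":50},{"delta_pos":[0,0,-1.8],"angular":[0,0,5.7],"claw":50}]'
python3 - <<'E'
from h import *
s=read_state();z=R.from_quat(s["tcp_rot"]).as_matrix();print(s["tcp_pos"],s["joint_pos"].round(2),np.degrees(np.arctan2(z[1,2],z[0,2])),z.round(3))
for n in("top","scene"):
    c=read_camera(n);W=cloud(c)
    crop(c,(115,170,215,245) if n=="top" else (120,110,220,210),f"pics/a_{n}.png",6)
    for d in trace(n,"cover")[:2]: 
        m=d["mask"];print(n,d["p"],d["box"],np.nanmean(W[m],0))
        rb=m&(W[...,2]>.0235)&(W[...,2]<.035);print(W[rb].mean(0),rb.sum())
E
```

```text
clock: 13.85
tcp_pos: [0.502, 0.3168, 0.1653]
tcp_rot: [0.231, 0.668, -0.231, 0.668]
ft_force: [0.3, 0.1, 0.4]
finger_gap: 0.0503
clock: 14.6
tcp_pos: [0.5024, 0.317, 0.0763]
tcp_rot: [0.062, 0.704, -0.061, 0.705]
ft_force: [-0.8, -0.1, -0.1]
finger_gap: 0.0502
[0.50238322 0.31698762 0.07625609] [-0.52  0.63 -0.19  1.83  0.17  0.7  -0.98] -10.007422703610883 [[ 0.001  0.174  0.985]
 [ 0.     0.985 -0.174]
 [-1.     0.001  0.001]]
top 0.69 [147.7, 202.7, 183.3, 235.4] [0.49448705 0.28903016 0.00766046]
[0.50115874 0.31304626 0.02672041] 37
scene 0.84 [143.6, 162.7, 186.8, 198.2] [0.49507221 0.31149943 0.00653146]
[0.50028922 0.31704246 0.02654789] 42
scene 0.72 [360.1, 265.8, 426.8, 302.0] [ 0.67159402 -0.44537433  0.01933863]
[ 0.66964334 -0.434023    0.02886707] 359
```

View pics/a_top.png

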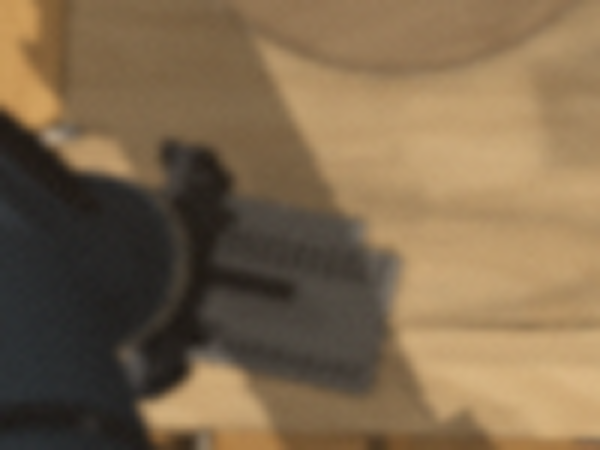

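View pics/a_scene.png

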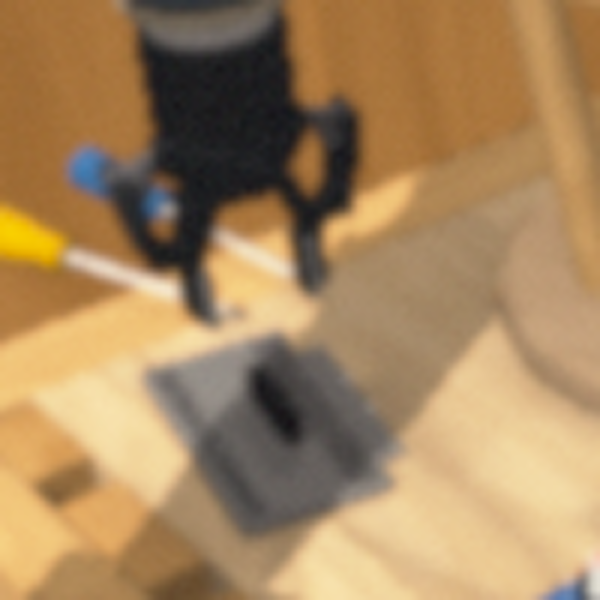

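```bash
python3 -m creep '[{"delta_pos":[0,0,-0.5],"angular":[0,0,-0.1],"claw":50},{"delta_pos":[0,0,-1],"angular":[0,0,-0.1],"claw":50},{"delta_pos":[0,0,-1.3],"angular":[0,0,-0.1],"claw":50},{"delta_pos":[0,0,-1.3],"angular":[0,0,-0.1],"claw":30},{"delta_pos":[0,0,-1.3],"angular":[0,0,-0.1],"claw":0},{"delta_pos":[0,0,-1.3],"angular":[0,0,-0.1],"claw":0},{"delta_pos":[0,0,-1.3],"angular":[0,0,-0.1],"claw":0},{"delta_pos":[0,0,-1.3],"angular":[0,0,-0.1],"claw":0}]' 90
```

```text
clock: 15.8
tcp_pos: [0.5022, 0.3175, 0.0114]
tcp_rot: [0.065, 0.704, -0.064, 0.705]
ft_force: [-1.1, -0.7, 6.8]
finger_gap: 0.0094
```

```bash
python3 -m creep '[{"delta_pos":[0,0,0.4],"angular":[0,0,0],"claw":0},{"delta_pos":[0,0,1.2],"angular":[0,0,0],"claw":0},{"delta_pos":[0,0,2.2],"angular":[0,0,0],"claw":0},{"delta_pos":[0,0,3],"angular":[0,0,0],"claw":0},{"delta_pos":[0,0,3],"angular":[0,0,0],"claw":0},{"delta_pos":[0,0,3],"angular":[0,0,0],"claw":0}]' 110
cat > fit.py <<'E'
from h import *
from scipy.optimize import minimize
pts=[]
for n in("top","scene"):
    c=read_camera(n);W=cloud(c);m=cv2.dilate(trace(n,"unit")[0]["mask"].astype(np.uint8),np.ones((5,5)))>0
    P=W[m];P=P[~np.isnan(P).any(1)];pts.append(P)
def U(P,p):
    d=P[:,:2]-p[:2];c,s=np.cos(p[2]),np.sin(p[2]);return np.c_[d@[c,s],d@[-s,c],P[:,2]]*[1000,1000,1000]
def cost(p,P):
    q=U(P,p);x,y,z=q.T
    hi=(z>44.5)&(z<50.5)&(y>-84)&(y<100)   # wall tops: must lie in outside |x|44..60,|y|82..92
    inn=np.maximum(0,np.minimum(44-abs(x),82-abs(y)))[hi]
    lo=(z>18)&(z<26);e=np.hypot(np.maximum(0,abs(x)-44),np.maximum(0,abs(y)-82))[lo&(abs(x)<56)&(abs(y)<90)]
    pk=(z<15)&(abs(x)<40)&(abs(y)<80);yy=y[pk];xx=x[pk]
    d=np.min([np.hypot(xx,yy-k) for k in(-54,0,54)],0);f=np.maximum(0,d-22)
    st=(z>59)&(z<65)&(x<-30)&(abs(y)<75);g=np.maximum(0,np.maximum(abs(x[st]+53)-7,abs(y[st])-66))
    h=lambda a:np.minimum(a,8).sum()
    return h(inn)+h(e)+h(f)+h(g)
p0=[.5326,-.0925,np.pi+.089]
for nm,P in(("top",pts[0]),("scene",pts[1]),("both",np.vstack(pts))):
    best=min((minimize(cost,np.array(p0)+np.random.randn(3)*[.003,.003,.02],args=(P,),method="Nelder-Mead",options=dict(xatol=1e-5,fatol=1e-3,initial_simplex=np.array(p0)+np.array([[0,0,0],[.004,0,0],[0,.004,0],[0,0,.02]]))) for _ in range(3)),key=lambda r:r.fun)
    print(nm,best.x.round(4),best.x[2]-np.pi,best.fun,cost(np.array(p0),P))
    q=U(P,best.x);st=(q[:,2]>59)&(q[:,2]<65)&(q[:,0]<-30);print(" strip x",np.percentile(q[st,0],[2,50,98]).round(1),"y",np.percentile(q[st,1],[1,99]).round(1))
E
python3 fit.py
```

```text
clock: 16.55
tcp_pos: [0.5012, 0.3167, 0.1598]
tcp_rot: [0.064, 0.704, -0.065, 0.704]
ft_force: [0.5, -0.5, -2.0]
finger_gap: 0.0093
top [ 0.5332 -0.0926  3.2198] 0.0782307752545095 147.52437309668636 159.2104473170443
 strip x [-59.4 -52.5 -46.1] y [-68.7  66.2]
scene [ 0.5337 -0.0915  3.2253] 0.08374141711619298 451.73999000400545 688.1509872658055
 strip x [-58.1 -49.8 -43. ] y [-65.8  71.2]
both [ 0.5334 -0.0916  3.2263] 0.08471494068670582 618.268011931709 847.3614345828498
 strip x [-58.7 -51.1 -44. ] y [-66.8  70.9]
```

```bash
cat > tgt.py <<'E'
from h import *
UP=np.array([.5333,-.092,0]);UY=np.pi+.083
OFF=0.0114
def Um(): return R.from_euler('z',UY).as_matrix()
def tcp_for(Lx,Lz,t,Ly=0,off=OFF):
    M=Um()@R.from_euler('y',-t).as_matrix()  # cover axes in world: x up by t
    L=UP+Um()@np.array([Lx,Ly,Lz])/1000
    o=L+M[:,0]*.050
    tcp=o+M[:,2]*off
    # tool x=-cover z ; tool z = -cover x (jaw toward world +x)
    X=-M[:,2];Z=-M[:,0];Y=np.cross(Z,X)
    return tcp,np.stack([X,Y,Z],1)
def go(p,Rt,P0=None,R0=None):
    s=read_state();p0=s["tcp_pos"] if P0 is None else P0;r0=R.from_quat(s["tcp_rot"]).as_matrix() if R0 is None else R0
    rv=R.from_matrix(Rt@r0.T).as_rotvec()
    print("from",p0.round(4),"to",p.round(4),"delta",((p-p0)/.05).round(2),"ang",(np.degrees(rv)/5).round(2))
def lip():
    s=read_state();r=R.from_quat(s["tcp_rot"]).as_matrix();cz=-r[:,0];cx=-r[:,2]
    o=s["tcp_pos"]-cz*OFF;L=Um().T@(o-cx*.05-UP)*1000;c=Um().T@cx
    print("lip unit mm",L.round(1),"tilt",round(np.arcsin(c[2]),3),"yaw err",round(np.arctan2(c[1],c[0]),4),"F unit",(Um().T@s["ft_force"]).round(1),"gap",s["finger_gap"].round(4),"clk",s["clock"])
E
python3 - <<'E'
from tgt import *
p,r=tcp_for(-38,56,0.35);print(p,r.round(3))
lip()
p1,r1=tcp_for(-38,56,0.0);p1[2]=.16;go(p1,r1);go(p,r,p1,r1)
c=read_camera("scene");crop(c,(100,80,220,200),"pics/c1.png",5)
E
```

```text
[ 0.52825782 -0.09241946  0.08385374] [[-0.342 -0.083  0.936]
 [-0.028  0.997  0.078]
 [-0.939  0.    -0.343]]Traceback (most recent call last):
  File "<stdin>", line 3, in <module>
  File "tgt.py", line 20, in lip
    print("lip unit mm",L.round(1),"tilt",round(np.arcsin(c[2]),3),"yaw err",round(np.arctan2(c[1],c[0]),4),"F unit",(Um().T@s["ft_force"]).round(1),"gap",s["finger_gap"].round(4),"clk",s["clock"])
                                                                                                                                                           ^^^^^^^^^^^^^^^^^^^^^
AttributeError: 'float' object has no attribute 'round'
```

```bash
sed -i 's/s\["finger_gap"\].round(4)/round(s["finger_gap"],4)/' tgt.py
python3 - <<'E'
from tgt import *
p,r=tcp_for(-38,56,0.35)
lip()
p1,r1=tcp_for(-38,56,0.0);p1[2]=.16;go(p1,r1);go(p,r,p1,r1)
c=read_camera("scene");crop(c,(100,80,220,200),"pics/c1.png",5)
E
```

```text
lip unit mm [ -50.  -396.9  147.5] tilt 0.002 yaw err -0.2652 F unit [ 0.1 -0.3 -1.9] gap 0.0089 clk 16.75
from [0.501  0.3167 0.159 ] to [ 0.5213 -0.093   0.16  ] delta [ 0.41 -8.19  0.02] ang [ 0.02 -0.02  3.04]
from [ 0.5213 -0.093   0.16  ] to [ 0.5283 -0.0924  0.0839] delta [ 0.14  0.01 -1.52] ang [-0.33  4.   -0.  ]
```

View pics/c1.png

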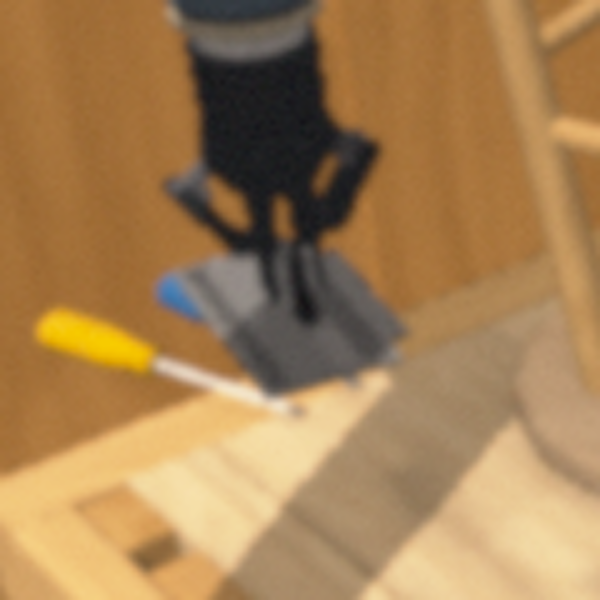

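```bash
python3 -m creep '[{"delta_pos":[0,-0.6,0],"angular":[0,0,0.4],"claw":0},{"delta_pos":[0,-1.4,0],"angular":[0,0,0.8],"claw":0},{"delta_pos":[0.1,-2.4,0],"angular":[0,0,1.2],"claw":0},{"delta_pos":[0.2,-3.4,0],"angular":[0,0,1.6],"claw":0},{"delta_pos":[0.3,-4.4,0],"angular":[0,0,2],"claw":0},{"delta_pos":[0.41,-5.4,0],"angular":[0,0,2.4],"claw":0},{"delta_pos":[0.41,-6.4,0],"angular":[0,0,2.8],"claw":0},{"delta_pos":[0.41,-7.3,0],"angular":[0,0,3.04],"claw":0},{"delta_pos":[0.41,-7.9,0],"angular":[0,0,3.04],"claw":0},{"delta_pos":[0.41,-8.19,0],"angular":[0,0,3.04],"claw":0}]'
python3 -m creep '[{"delta_pos":[0,0,0],"angular":[-0.08,1,0],"claw":0},{"delta_pos":[0,0,0],"angular":[-0.17,2,0],"claw":0},{"delta_pos":[0.14,0,-0.3],"angular":[-0.25,3,0],"claw":0},{"delta_pos":[0.14,0,-0.7],"angular":[-0.33,4,0],"claw":0},{"delta_pos":[0.14,0,-1],"angular":[-0.33,4,0],"claw":0},{"delta_pos":[0.14,0,-1],"angular":[-0.33,4,0],"claw":0}]'
python3 - <<'E'
from tgt import *
lip();p,r=tcp_for(-38,56,0.35);go(p,r);print(read_state()["joint_pos"].round(2))
c=read_camera("scene");crop(c,(180,120,320,260),"pics/c2.png",5)
c=read_camera("top");crop(c,(210,160,310,245),"pics/c2t.png",6)
E
```

```text
clock: 18.05
tcp_pos: [0.5217, -0.0943, 0.1598]
tcp_rot: [-0.029, 0.707, 0.028, 0.706]
ft_force: [-0.1, 1.2, -1.4]
finger_gap: 0.0092
clock: 18.8
tcp_pos: [0.5282, -0.0918, 0.1092]
tcp_rot: [-0.034, 0.819, 0.024, 0.572]
ft_force: [-1.0, -0.2, -1.6]
finger_gap: 0.0093
lip unit mm [-38.   -0.7  81.2] tilt 0.351 yaw err 0.0011 F unit [ 1.   0.1 -1.6] gap 0.0093 clk 18.8
from [ 0.5282 -0.0918  0.1092] to [ 0.5283 -0.0924  0.0839] delta [ 0.   -0.01 -0.51] ang [-0.01 -0.02 -0.01]
[ 0.19  0.7  -0.23  1.64  0.18  1.18 -0.03]
```

View pics/c2.png

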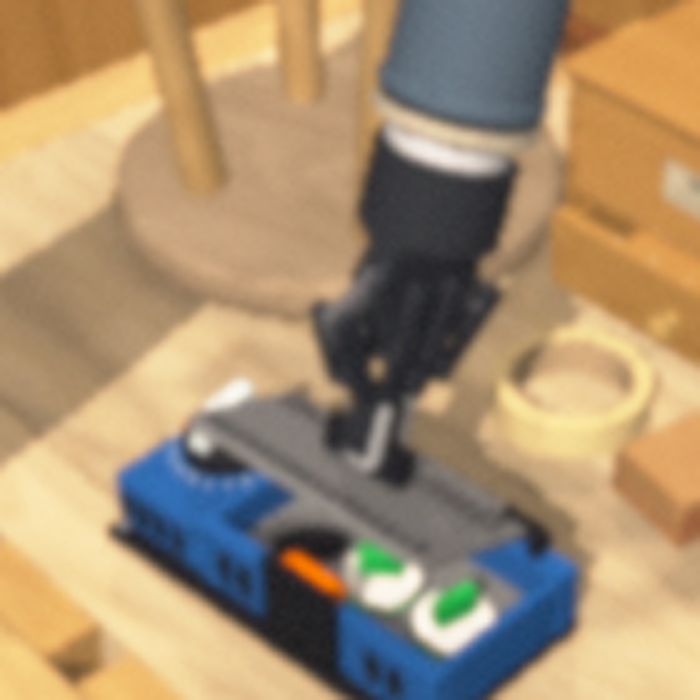

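View pics/c2t.png

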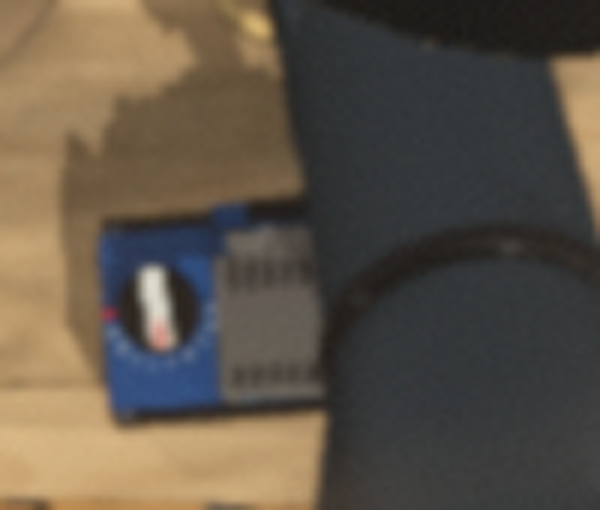

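```bash
cat > chk.py <<'E'
from tgt import *
def chk():
    s=read_state();r=R.from_quat(s["tcp_rot"]).as_matrix();M=np.stack([-r[:,2],-r[:,1],-r[:,0]],1)
    if np.linalg.det(M)<0: M[:,1]*=-1
    o=s["tcp_pos"]-M[:,2]*OFF
    for n in("scene","top"):
        c=read_camera(n);W=cloud(c);q=(W-o)@M*1000
        m=(abs(q[...,2]-6)<5)&(abs(q[...,0])<75)&(abs(q[...,1])<110)
        px=c["pixels"].astype(int);grey=(px.max(-1)-px.min(-1)<28);m&=grey
        P=q[m]
        if len(P)<30: continue
        A=np.c_[P[:,:2],np.ones(len(P))];co=np.linalg.lstsq(A,P[:,2],rcond=None)[0]
        print(n,len(P),"x",np.percentile(P[:,0],[1,99]).round(1),"y",np.percentile(P[:,1],[1,99]).round(1),"z plane",co.round(3))
E
python3 -c "
from chk import *
chk()"
```

```text
scene 905 x [-43.5  53.7] y [-83.9  83.9] z plane [-2.000e-03 -2.000e-03  5.311e+00]
top 436 x [-47.4  51.1] y [-88.3 -33.2] z plane [ 0.01  -0.006  5.001]
```

Run:
```python
from tgt import *
p,r=tcp_for(-40,50,0.30);go(p,r);p1,r1=tcp_for(-53,50,0.30);go(p1,r1,p,r)
```

```text
from [ 0.5293 -0.0925  0.1115] to [ 0.5289 -0.0924  0.0757] delta [-0.01  0.   -0.72] ang [ 0.05 -0.55  0.  ]
from [ 0.5289 -0.0924  0.0757] to [ 0.5419 -0.0913  0.0757] delta [0.26 0.02 0.  ] ang [0. 0. 0.]
```

```bash
python3 -m creep '[{"delta_pos":[0,0,-0.3],"angular":[0.05,-0.55,0],"claw":0},{"delta_pos":[0,0,-0.55],"angular":[0.05,-0.55,0],"claw":0},{"delta_pos":[0,0,-0.69],"angular":[0.05,-0.55,0],"claw":0},{"delta_pos":[0,0,-0.69],"angular":[0.05,-0.55,0],"claw":0},{"delta_pos":[0,0,-0.69],"angular":[0.05,-0.55,0],"claw":0},{"delta_pos":[0,0,-0.69],"angular":[0.05,-0.55,0],"claw":0}]'
python3 - <<'E'
from chk import *
lip();chk();lip()
c=read_camera("scene");crop(c,(190,160,310,270),"pics/c3.png",6)
E
```

```text
clock: 19.75
tcp_pos: [0.5294, -0.0924, 0.076]
tcp_rot: [-0.033, 0.805, 0.025, 0.592]
ft_force: [-0.1, -0.3, -2.3]
finger_gap: 0.0088
lip unit mm [-40.4   0.   50.3] tilt 0.302 yaw err 0.0002 F unit [ 0.1  0.3 -2.3] gap 0.0088 clk 19.75
scene 1011 x [-55.4  54.2] y [-85.8  83.7] z plane [-3.00e-03 -3.00e-03  5.36e+00]
top 434 x [-54.6  50.8] y [-88.6 -29.9] z plane [3.000e-03 5.000e-03 5.486e+00]
lip unit mm [-40.3   0.   50.2] tilt 0.302 yaw err 0.0001 F unit [-0.5  0.3 -1.7] gap 0.0092 clk 19.85
```

View pics/c3.png

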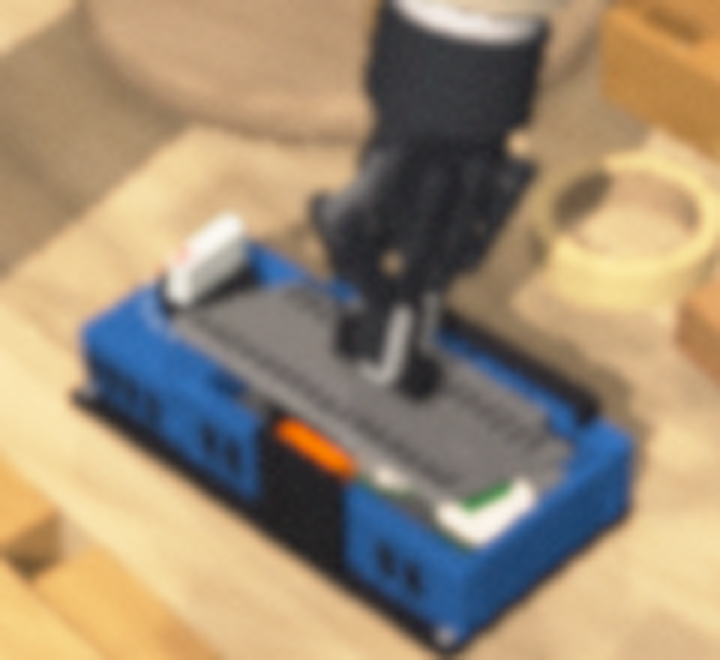

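```bash
python3 -m creep '[{"delta_pos":[0.05,0,0],"angular":[0,0,0],"claw":0},{"delta_pos":[0.1,0.01,0],"angular":[0,0,0],"claw":0},{"delta_pos":[0.15,0.01,0],"angular":[0,0,0],"claw":0},{"delta_pos":[0.2,0.02,0],"angular":[0,0,0],"claw":0},{"delta_pos":[0.25,0.02,0],"angular":[0,0,0],"claw":0},{"delta_pos":[0.25,0.02,0],"angular":[0,0,0],"claw":0}]'
python3 - <<'E'
from chk import *
lip();chk()
E
```

```text
clock: 20.65
tcp_pos: [0.5415, -0.0913, 0.0757]
tcp_rot: [-0.033, 0.805, 0.025, 0.592]
ft_force: [-1.2, -0.1, -1.3]
finger_gap: 0.0089
lip unit mm [-52.6   0.   49.9] tilt 0.303 yaw err 0.0002 F unit [ 1.2 -0.  -1.3] gap 0.0089 clk 20.65
scene 1047 x [-46.9  54.1] y [-84.9  83.4] z plane [-1.50e-02 -2.00e-03  5.76e+00]
top 433 x [-45.8  51.2] y [-88.4 -30.7] z plane [-6.000e-03  1.000e-03  5.434e+00]
```

Run:
```python
from tgt import *
p0,r0=None,None
s=read_state();P=s["tcp_pos"];Q=R.from_quat(s["tcp_rot"]).as_matrix()
for t in(.25,.2,.16,.13):
    p,r=tcp_for(-53,49,t);go(p,r,P,Q)
```

```text
from [ 0.5416 -0.0914  0.0757] to [ 0.5406 -0.0914  0.0724] delta [-0.02 -0.   -0.07] ang [ 0.04 -0.6   0.  ]
from [ 0.5416 -0.0914  0.0757] to [ 0.5395 -0.0915  0.0701] delta [-0.04 -0.   -0.11] ang [ 0.09 -1.17  0.  ]
from [ 0.5416 -0.0914  0.0757] to [ 0.5387 -0.0915  0.0682] delta [-0.06 -0.   -0.15] ang [ 0.13 -1.62  0.  ]
from [ 0.5416 -0.0914  0.0757] to [ 0.5382 -0.0916  0.0668] delta [-0.07 -0.   -0.18] ang [ 0.16 -1.97 -0.  ]
```

```bash
python3 -m creep '[{"delta_pos":[-0.01,0,-0.04],"angular":[0.02,-0.3,0],"claw":0},{"delta_pos":[-0.02,0,-0.07],"angular":[0.04,-0.6,0],"claw":0},{"delta_pos":[-0.03,0,-0.09],"angular":[0.06,-0.9,0],"claw":0},{"delta_pos":[-0.04,0,-0.11],"angular":[0.09,-1.17,0],"claw":0},{"delta_pos":[-0.05,0,-0.13],"angular":[0.11,-1.4,0],"claw":0},{"delta_pos":[-0.06,0,-0.15],"angular":[0.13,-1.62,0],"claw":0},{"delta_pos":[-0.06,0,-0.15],"angular":[0.13,-1.62,0],"claw":0}]'
python3 - <<'E'
from chk import *
lip();chk()
c=read_camera("scene");crop(c,(190,160,310,270),"pics/c4.png",6)
E
```

```text
clock: 21.62
tcp_pos: [0.5384, -0.0915, 0.0684]
tcp_rot: [-0.031, 0.761, 0.027, 0.648]
ft_force: [-0.1, -0.3, -1.6]
finger_gap: 0.0088
lip unit mm [-52.6  -0.1  49.2] tilt 0.16 yaw err -0.0001 F unit [ 0.2  0.3 -1.6] gap 0.0088 clk 21.625
scene 1170 x [-46.3  53.5] y [-87.4  83.5] z plane [-7.00e-03  1.00e-03  5.65e+00]
top 404 x [-47.9  50.6] y [-105.2  -32.1] z plane [-0.009  0.018  6.658]
```

View pics/c4.png

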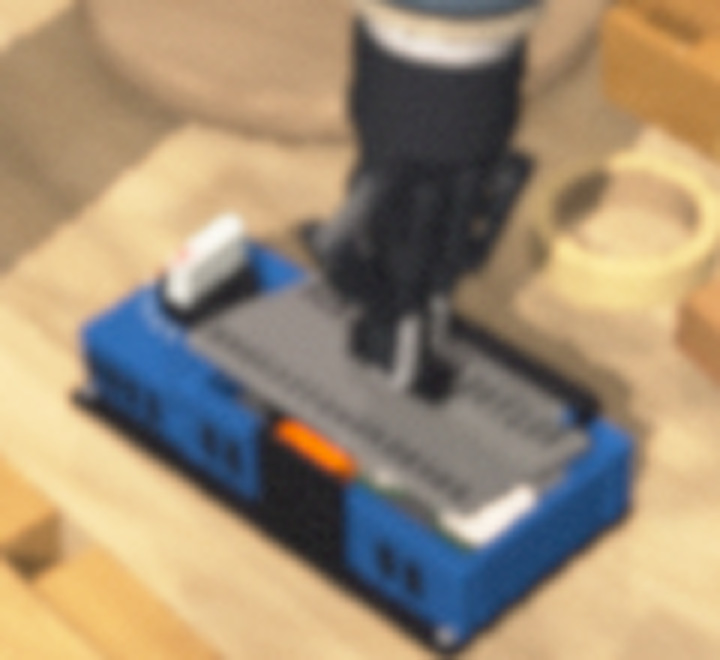

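```bash
python3 - <<'E'
from tgt import *
for t in(.13,.10):
    p,r=tcp_for(-53,49,t);go(p,r)
E
python3 -m creep '[{"delta_pos":[-0.01,0,-0.02],"angular":[0.02,-0.2,0],"claw":0},{"delta_pos":[-0.01,0,-0.03],"angular":[0.03,-0.35,0],"claw":0},{"delta_pos":[-0.01,0,-0.05],"angular":[0.04,-0.5,0],"claw":0},{"delta_pos":[-0.01,0,-0.06],"angular":[0.05,-0.6,0],"claw":0},{"delta_pos":[-0.01,0,-0.06],"angular":[0.05,-0.6,0],"claw":0}]'
python3 - <<'E'
from chk import *
lip();chk()
E
```

```text
from [ 0.5388 -0.0914  0.0683] to [ 0.5382 -0.0916  0.0668] delta [-0.01 -0.   -0.03] ang [ 0.03 -0.34  0.  ]
from [ 0.5388 -0.0914  0.0683] to [ 0.5377 -0.0916  0.0653] delta [-0.02 -0.01 -0.06] ang [ 0.06 -0.69  0.  ]
clock: 22.4
tcp_pos: [0.5382, -0.0915, 0.0655]
tcp_rot: [-0.031, 0.743, 0.028, 0.668]
ft_force: [0.2, 0.1, 2.1]
finger_gap: 0.0093
lip unit mm [-53.5  -0.1  48.8] tilt 0.107 yaw err 0.0 F unit [-0.2 -0.1  2.1] gap 0.0093 clk 22.4
scene 1213 x [-46.1  71.5] y [-105.3   83.2] z plane [-1.000e-03  1.000e-03  5.658e+00]
top 384 x [-46.8  51.2] y [-107.1  -33.6] z plane [2.000e-03 6.000e-03 5.253e+00]
```

```bash
python3 -m creep '[{"delta_pos":[0,0,0],"angular":[0,0,0],"claw":28},{"delta_pos":[0,0,0],"angular":[0,0,0],"claw":28},{"delta_pos":[0.01,0,0.1],"angular":[0,0,0],"claw":28},{"delta_pos":[0.05,0,0.5],"angular":[0,0,0],"claw":28},{"delta_pos":[0.1,0,1],"angular":[0,0,0],"claw":28},{"delta_pos":[0.1,0,1.6],"angular":[0,0,0],"claw":0},{"delta_pos":[0.1,0,1.6],"angular":[0,0,0],"claw":0}]' 40
cat > cov.py <<'E'
from tgt import *
def cov():
    for n in("scene","top"):
        c=read_camera(n);W=cloud(c);q=(W-UP)@Um()*1000
        px=c["pixels"].astype(int);grey=(px.max(-1)-px.min(-1)<28)
        m=grey&(q[...,2]>49)&(q[...,2]<72)&(q[...,0]>-44)&(q[...,0]<46)&(abs(q[...,1])<84)&~((abs(q[...,0]+3)<14)&(abs(q[...,1])<36))
        P=q[m]
        if len(P)<40: continue
        for _ in range(3):
            A=np.c_[P[:,:2],np.ones(len(P))];co=np.linalg.lstsq(A,P[:,2],rcond=None)[0];P=P[abs(A@co-P[:,2])<2]
        print(n,len(P),"plane dz/dx,dz/dy,z0",co.round(3),"x",np.percentile(P[:,0],[1,99]).round(1),"y",np.percentile(P[:,1],[1,99]).round(1))
E
python3 - <<'E'
from cov import *
cov();s=read_state();print(s["tcp_pos"],s["ft_force"])
c=read_camera("scene");crop(c,(190,160,310,270),"pics/c5.png",6)
E
```

```text
clock: 23.38
tcp_pos: [0.5445, -0.0914, 0.1476]
tcp_rot: [-0.031, 0.742, 0.028, 0.669]
ft_force: [0.1, -0.7, -0.2]
finger_gap: -0.0001
scene 814 plane dz/dx,dz/dy,z0 [ 1.2700e-01 -2.0000e-03  6.0292e+01] x [-42.1  45.5] y [-81.5  82.9]
top 186 plane dz/dx,dz/dy,z0 [ 1.2700e-01 -9.0000e-03  5.9312e+01] x [-41.1  44.5] y [-83.5 -38.5]
[ 0.54307406 -0.09142995  0.14543147] [-0.29284347  0.17211096 -0.47049971]
```

View pics/c5.png

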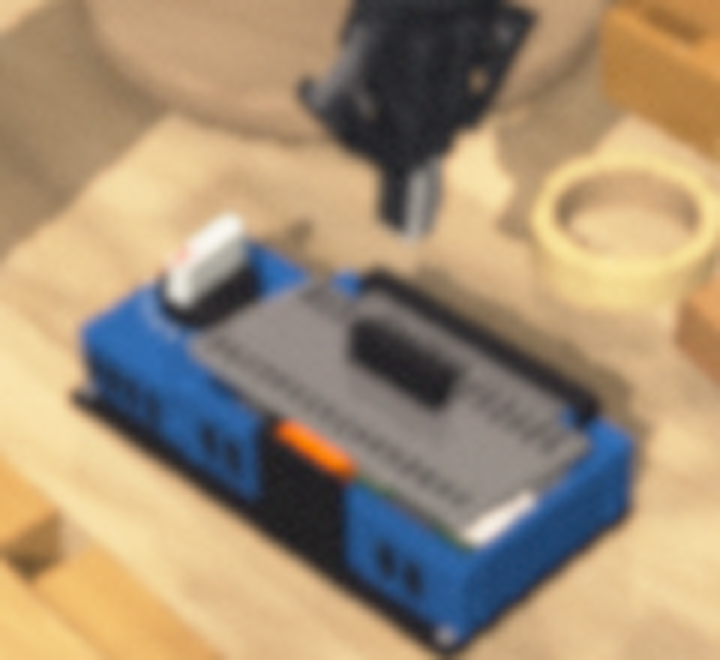

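Run:
```python
from tgt import *
p,r=tcp_for(-53,49,0.0)
c=UP+Um()@np.array([27,0,0])/1000;c[2]=.13
go(c,r)
```

```text
from [ 0.5428 -0.0914  0.1449] to [ 0.5064 -0.0942  0.13  ] delta [-0.73 -0.06 -0.3 ] ang [ 0.1  -1.24  0.  ]
```

```bash
python3 -m creep '[{"delta_pos":[-0.3,-0.03,0],"angular":[0.1,-1.24,0],"claw":0},{"delta_pos":[-0.73,-0.06,-0.2],"angular":[0.1,-1.24,0],"claw":0},{"delta_pos":[-0.73,-0.06,-0.3],"angular":[0.1,-1.24,0],"claw":0}]'
python3 -m creep '[{"delta_pos":[0,0,0],"angular":[0,0,2],"claw":0},{"delta_pos":[0,0,0],"angular":[0,0,4],"claw":0},{"delta_pos":[0,0,0],"angular":[0,0,6],"claw":0},{"delta_pos":[0,0,0],"angular":[0,0,8],"claw":0},{"delta_pos":[0,0,0],"angular":[0,0,10],"claw":0},{"delta_pos":[0,0,0],"angular":[0,0,12],"claw":0},{"delta_pos":[0,0,0],"angular":[0,0,14],"claw":0},{"delta_pos":[0,0,0],"angular":[0,0,16],"claw":0},{"delta_pos":[0,0,0],"angular":[0,0,18],"claw":0},{"delta_pos":[0,0,0],"angular":[0,0,18],"claw":0}]'
python3 - <<'E'
from tgt import *
s=read_state();r=R.from_quat(s["tcp_rot"]).as_matrix();print(r.round(3),s["joint_pos"].round(2),(Um().T@(s["tcp_pos"]-UP)).round(4))
E
```

```text
clock: 23.9
tcp_pos: [0.5046, -0.0948, 0.1294]
tcp_rot: [-0.029, 0.707, 0.029, 0.706]
ft_force: [0.7, 0.4, 0.1]
finger_gap: -0.0
clock: 25.15
tcp_pos: [0.5073, -0.0942, 0.1297]
tcp_rot: [-0.519, 0.479, 0.521, 0.48]
ft_force: [0.3, -0.3, 0.4]
finger_gap: -0.0002
[[-0.    -0.997 -0.082]
 [ 0.002 -0.082  0.997]
 [-1.     0.     0.002]] [ 0.58  0.54 -0.72  1.96  0.48  0.81  1.24] [2.610e-02 1.000e-04 1.297e-01]
```

```bash
python3 -m creep '[{"delta_pos":[0,0,-0.5],"angular":[0,0,0],"claw":0},{"delta_pos":[0,0,-1],"angular":[0,0,0],"claw":0},{"delta_pos":[0,0,-1.2],"angular":[0,0,0],"claw":0},{"delta_pos":[0,0,-1.3],"angular":[0,0,0],"claw":0},{"delta_pos":[0,0,-1.38],"angular":[0,0,0],"claw":0},{"delta_pos":[0,0,-1.44],"angular":[0,0,0],"claw":0},{"delta_pos":[0,0,-1.44],"angular":[0,0,0],"claw":0}]'
```

```text
clock: 26.02
tcp_pos: [0.507, -0.0945, 0.0585]
tcp_rot: [0.52, -0.479, -0.52, -0.479]
ft_force: [0.1, 0.6, -0.0]
finger_gap: -0.0
```

Run:
```python
from cov import *
cov()
c=read_camera("scene");crop(c,(190,160,310,270),"pics/c6.png",6)
```

```text
scene 622 plane dz/dx,dz/dy,z0 [ 9.0000e-03 -1.0000e-03  5.3917e+01] x [-42.8  44.9] y [-81.  83.]
top 106 plane dz/dx,dz/dy,z0 [-1.1000e-02 -3.2000e-02  5.1449e+01] x [-43.2  45.3] y [-83.8 -30.8]
```

View pics/c6.png

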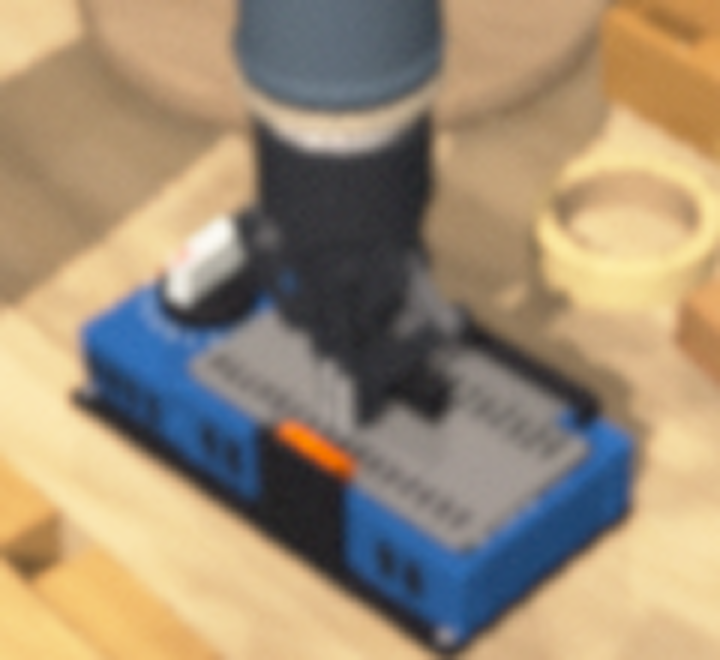

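```bash
python3 -m creep '[{"delta_pos":[0,0,-0.1],"angular":[0,0,0],"claw":0},{"delta_pos":[0,0,-0.16],"angular":[0,0,0],"claw":0},{"delta_pos":[0,0,-0.16],"angular":[0,0,0],"claw":0}]'
python3 -m creep '[{"delta_pos":[0,0,0.3],"angular":[0,0,0],"claw":0},{"delta_pos":[0,0,1],"angular":[0,0,0],"claw":0},{"delta_pos":[0,0,1.6],"angular":[0,0,0],"claw":40},{"delta_pos":[0,0.5,2],"angular":[0,0,0],"claw":40},{"delta_pos":[0,0.5,2],"angular":[0,0,0],"claw":40}]'
python3 - <<'E'
from cov import *
cov()
for n in("scene","top"):
    c=read_camera(n);W=cloud(c)
    m=(W[...,2]>.074)&(W[...,2]<.086)&(np.hypot(W[...,0]-.523,W[...,1]-.032)<.04)
    P=onplane(c,.080)[m][:,:2]
    if m.sum()>5:
        e,v=np.linalg.eigh(np.cov(P.T));print(n,"bar",m.sum(),P.mean(0).round(4),np.degrees(np.arctan2(v[1,1],v[0,1])).round(1),cv2.minAreaRect((P*1000).astype(np.float32)))
print("axis pred",(UP+Um()@np.array([0,-.124,0])).round(4))
crop(read_camera("scene"),(190,160,310,270),"pics/d1.png",6);crop(read_camera("top"),(215,180,315,240),"pics/d1t.png",8);print(read_state()["tcp_pos"])
E
```

```text
clock: 26.55
tcp_pos: [0.5072, -0.0945, 0.0538]
tcp_rot: [0.522, -0.479, -0.519, -0.479]
ft_force: [-14.5, -0.7, 58.1]
finger_gap: 0.0
clock: 27.18
tcp_pos: [0.5075, -0.0665, 0.1517]
tcp_rot: [0.521, -0.477, -0.521, -0.479]
ft_force: [-0.6, -0.6, 0.5]
finger_gap: 0.0403
scene 841 plane dz/dx,dz/dy,z0 [ 9.000e-03 -0.000e+00  5.377e+01] x [-42.6  45.2] y [-82.2  82.4]
scene bar 58 [0.5194 0.0265] -168.6 ((520.5035400390625, 26.267126083374023), (45.6861686706543, 16.398061752319336), 10.488542556762695)
top bar 46 [0.5215 0.0304] -169.7 ((521.9723510742188, 30.61149024963379), (42.35404968261719, 11.681498527526855), 10.462991714477539)
axis pred [0.523  0.0316 0.    ]
[ 0.50618366 -0.06969123  0.14946881]
```

View pics/d1.png

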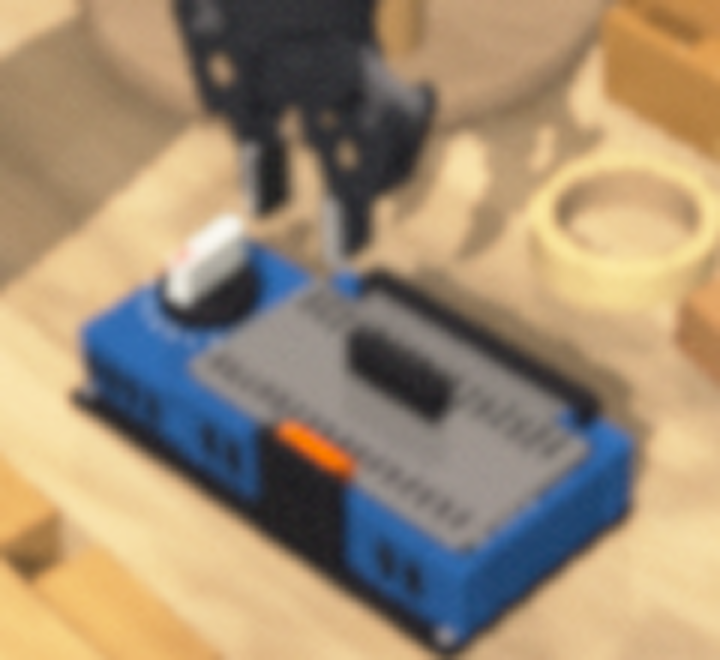

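View pics/d1t.png

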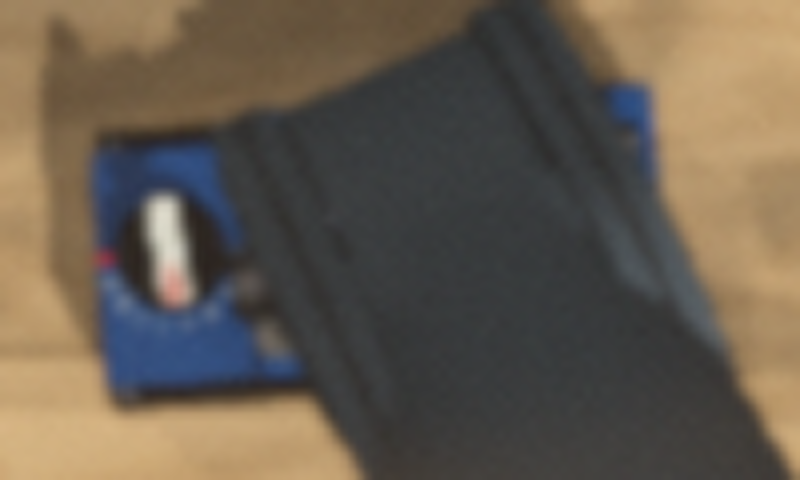

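```bash
python3 -m creep '[{"delta_pos":[0.1,0.7,0],"angular":[0,0,0.5],"claw":40},{"delta_pos":[0.2,1.4,0],"angular":[0,0,1.16],"claw":40},{"delta_pos":[0.32,2.01,0],"angular":[0,0,1.16],"claw":40},{"delta_pos":[0.32,2.01,-0.6],"angular":[0,0,1.16],"claw":40},{"delta_pos":[0.32,2.01,-0.9],"angular":[0,0,1.16],"claw":40},{"delta_pos":[0.32,2.01,-0.9],"angular":[0,0,1.16],"claw":40}]'
python3 - <<'E'
from tgt import *
s=read_state();r=R.from_quat(s["tcp_rot"]).as_matrix();print(s["tcp_pos"],np.degrees(np.arctan2(r[1,2],r[0,2])),s["joint_pos"].round(2))
crop(read_camera("scene"),(180,140,300,250),"pics/d2.png",6)
E
```

```text
clock: 28.22
tcp_pos: [0.5218, 0.0304, 0.1041]
tcp_rot: [-0.543, 0.453, 0.545, 0.452]
ft_force: [-0.3, 0.3, -0.1]
finger_gap: 0.04
[0.5217522  0.03039072 0.10410766] 100.52132165156655 [ 0.33  0.59 -0.71  1.97  0.54  0.78  1.05]
```

View pics/d2.png

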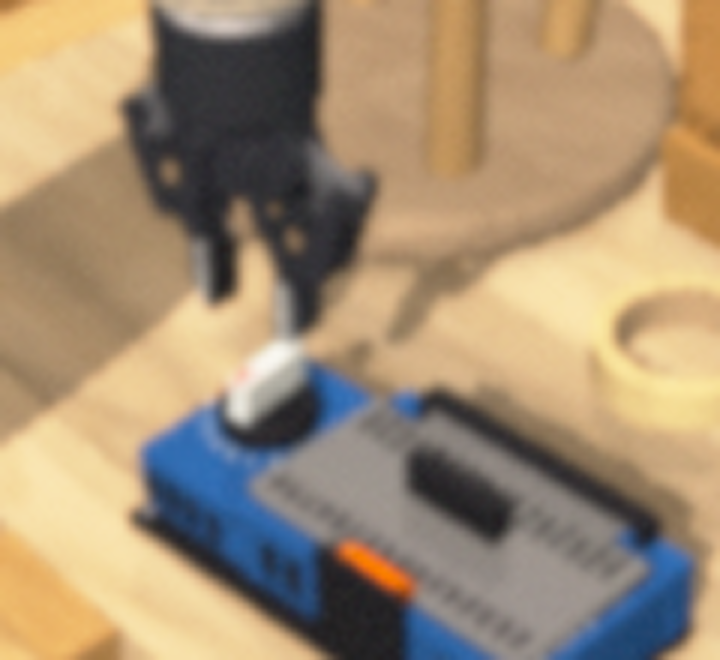

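```bash
python3 -m creep '[{"delta_pos":[0.01,0.01,-0.4],"angular":[0,0,0],"claw":40},{"delta_pos":[0.01,0.01,-0.82],"angular":[0,0,0],"claw":40},{"delta_pos":[0.01,0.01,-0.82],"angular":[0,0,0],"claw":40},{"delta_pos":[0.01,0.01,-0.82],"angular":[0,0,0],"claw":0},{"delta_pos":[0.01,0.01,-0.82],"angular":[0,0,0],"claw":0},{"delta_pos":[0.01,0.01,-0.82],"angular":[0,0,0],"claw":0},{"delta_pos":[0.01,0.01,-0.82],"angular":[0,0,0],"claw":0}]' 40
cat > ds.py <<'E'
from tgt import *
s=read_state();r=R.from_quat(s["tcp_rot"]).as_matrix();a=np.degrees(np.arctan2(r[1,2],r[0,2]))
print("pos",s["tcp_pos"].round(4),"jaw",a.round(1),"q est",round(np.radians(a)-.083,3),"F",s["ft_force"].round(1),"T",s["ft_torque"].round(2),"gap",round(s["finger_gap"],4),"j7",s["joint_pos"][6].round(2))
E
python3 ds.py
```

```text
clock: 29.15
tcp_pos: [0.5241, 0.0302, 0.0656]
tcp_rot: [0.544, -0.452, -0.543, -0.452]
ft_force: [0.9, -4.9, 5.2]
finger_gap: 0.0105
pos [0.5241 0.0302 0.0656] jaw 100.5 q est 1.671 F [ 0.9 -4.9  5.2] T [-0.97 -0.08  0.01] gap 0.0105 j7 0.99
```

```bash
python3 -m creep '[{"delta_pos":[0.01,0,0],"angular":[0,0,-1.6],"claw":0},{"delta_pos":[0.01,0,0],"angular":[0,0,-3.2],"claw":0},{"delta_pos":[0.01,0,0],"angular":[0,0,-4.8],"claw":0},{"delta_pos":[0.01,0,0],"angular":[0,0,-6.4],"claw":0},{"delta_pos":[0.01,0,0],"angular":[0,0,-8],"claw":0},{"delta_pos":[0.01,0,0],"angular":[0,0,-9.6],"claw":0},{"delta_pos":[0.01,0,0],"angular":[0,0,-11.2],"claw":0},{"delta_pos":[0.01,0,0],"angular":[0,0,-12.8],"claw":0},{"delta_pos":[0.01,0,0],"angular":[0,0,-14.4],"claw":0},{"delta_pos":[0.01,0,0],"angular":[0,0,-16],"claw":0}]' 60
python3 ds.py
```

```text
clock: 30.4
tcp_pos: [0.5235, 0.0288, 0.0657]
tcp_rot: [-0.125, 0.696, 0.123, 0.696]
ft_force: [-4.1, -8.7, 9.6]
finger_gap: 0.0104
pos [0.5235 0.0288 0.0657] jaw 20.2 q est 0.269 F [-4.1 -8.7  9.6] T [-2.06  0.69  0.02] gap 0.0104 j7 -0.07
```

```bash
python3 -m creep '[{"delta_pos":[0,-0.03,0.03],"angular":[0,0,-0.8],"claw":0},{"delta_pos":[0,-0.03,0.03],"angular":[0,0,-1.6],"claw":0},{"delta_pos":[0,-0.03,0.03],"angular":[0,0,-2.4],"claw":0},{"delta_pos":[0,-0.03,0.03],"angular":[0,0,-3],"claw":0},{"delta_pos":[0,-0.03,0.03],"angular":[0,0,-3.4],"claw":0},{"delta_pos":[0,-0.03,0.03],"angular":[0,0,-3.4],"claw":0}]'
python3 ds.py; python3 -m creep '[{"delta_pos":[0,0,0],"angular":[0,0,-0.5],"claw":0},{"delta_pos":[0,0,0],"angular":[0,0,-1],"claw":0},{"delta_pos":[0,0,0],"angular":[0,0,-1],"claw":0}]'; python3 ds.py
```

```text
clock: 31.15
tcp_pos: [0.5231, 0.0286, 0.0658]
tcp_rot: [-0.022, 0.707, 0.021, 0.707]
ft_force: [0.1, -5.6, -9.7]
finger_gap: 0.0104
pos [0.5231 0.0286 0.0658] jaw 3.5 q est -0.022 F [ 0.1 -5.6 -9.7] T [-1.27 -0.25  0.48] gap 0.0104 j7 -0.27
clock: 31.52
tcp_pos: [0.5231, 0.0287, 0.0659]
tcp_rot: [0.008, 0.707, -0.009, 0.707]
ft_force: [0.1, -6.3, -7.1]
finger_gap: 0.0101
pos [0.5231 0.0287 0.0659] jaw -1.3 q est -0.106 F [ 0.1 -6.3 -7.1] T [-1.47 -0.19  1.62] gap 0.0101 j7 -0.33
```

```bash
python3 -m creep '[{"delta_pos":[0,0,-0.01],"angular":[0,0,1.5],"claw":0},{"delta_pos":[0,0,-0.01],"angular":[0,0,3],"claw":0},{"delta_pos":[0,0,-0.01],"angular":[0,0,4.5],"claw":0},{"delta_pos":[0,0,-0.01],"angular":[0,0,6],"claw":0},{"delta_pos":[0,0,-0.01],"angular":[0,0,7.5],"claw":0},{"delta_pos":[0,0,-0.01],"angular":[0,0,9],"claw":0},{"delta_pos":[0,0,-0.01],"angular":[0,0,10.5],"claw":0},{"delta_pos":[0,0,-0.01],"angular":[0,0,12],"claw":0},{"delta_pos":[0,0,-0.01],"angular":[0,0,13.24],"claw":0},{"delta_pos":[0,0,-0.01],"angular":[0,0,13.24],"claw":0}]'
python3 ds.py
```

```text
clock: 32.78
tcp_pos: [0.524, 0.0294, 0.0658]
tcp_rot: [-0.378, 0.597, 0.378, 0.598]
ft_force: [1.2, -2.9, -4.4]
finger_gap: 0.0099
pos [0.524  0.0294 0.0658] jaw 64.7 q est 1.046 F [ 1.2 -2.9 -4.4] T [-0.61 -0.37 -0.  ] gap 0.0099 j7 0.51
```

```bash
python3 -m creep '[{"delta_pos":[0,0,0],"angular":[0,0,0],"claw":24},{"delta_pos":[0,0,0],"angular":[0,0,0],"claw":36},{"delta_pos":[0,0,0],"angular":[0,0,0],"claw":36},{"delta_pos":[0,0,0.4],"angular":[0,0,0],"claw":36},{"delta_pos":[0,0,1.2],"angular":[0,0,0],"claw":36},{"delta_pos":[0,0,2.4],"angular":[0,0,0],"claw":36},{"delta_pos":[-0.5,1,3],"angular":[0,0,0],"claw":36},{"delta_pos":[-1,2.2,3],"angular":[0,0,0],"claw":36},{"delta_pos":[-1,3.4,3],"angular":[0,0,0],"claw":36},{"delta_pos":[-1,4.4,3],"angular":[0,0,0],"claw":36}]'
cat > fin.py <<'E'
from cov import *
cov()
for n in("scene","top"):
    c=read_camera(n);W=cloud(c)
    m=(W[...,2]>.074)&(W[...,2]<.086)&(np.hypot(W[...,0]-.523,W[...,1]-.032)<.04)
    P=onplane(c,.080)[m][:,:2]
    if m.sum()>5:
        e,v=np.linalg.eigh(np.cov(P.T));a=np.arctan2(v[1,1],v[0,1]);print(n,"bar",m.sum(),P.mean(0).round(4),"ang",np.degrees(a).round(1),"q mod pi",round((a-UY+np.pi/2)%np.pi,3))
    for t in("cartridge_1","tape_roll","sanding_block","block_plane"):
        for d in trace(n,t)[:4]:
            if d["p"]>.4: print(n,t,round(d["p"],2),np.nanmedian(W[d["mask"]],0).round(3))
cv2.imwrite("pics/f_s.png",read_camera("scene")["pixels"])
crop(read_camera("scene"),(190,160,310,270),"pics/f1.png",6);crop(read_camera("top"),(215,180,315,240),"pics/f1t.png",8);print(read_state()["tcp_pos"],read_state()["ft_force"])
E
python3 fin.py
```

```text
clock: 34.02
tcp_pos: [0.4729, 0.2527, 0.2159]
tcp_rot: [-0.379, 0.596, 0.379, 0.598]
ft_force: [0.1, -0.5, 1.4]
finger_gap: 0.0358
scene 836 plane dz/dx,dz/dy,z0 [ 3.000e-03 -3.000e-03  5.378e+01] x [-42.5  45.3] y [-81.   82.3]
top 595 plane dz/dx,dz/dy,z0 [ 3.0000e-03 -2.0000e-03  5.3456e+01] x [-42.5  45.1] y [-81.8  81.3]
scene bar 63 [0.5197 0.026 ] ang 153.3 q mod pi 1.022
scene cartridge_1 0.62 [ 0.551 -0.327  0.019]
scene cartridge_1 0.48 [ 0.63  -0.299  0.019]
scene tape_roll 0.84 [ 0.731 -0.046  0.02 ]
scene sanding_block 0.76 [ 0.736 -0.16   0.032]
scene block_plane 0.78 [ 0.669 -0.446  0.021]
top bar 45 [0.5219 0.031 ] ang 155.8 q mod pi 1.066
top cartridge_1 0.56 [ 0.638 -0.29   0.02 ]
top block_plane 0.85 [ 0.675 -0.426  0.025]
[0.47370909 0.24979532 0.2153275 ] [-0.19336036 -0.00298442 -0.04924401]
```

View pics/f1t.png

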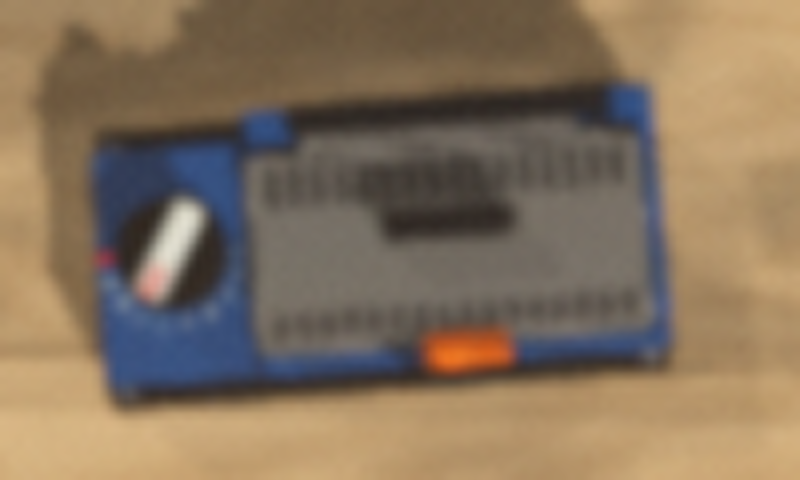

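View pics/f_s.png

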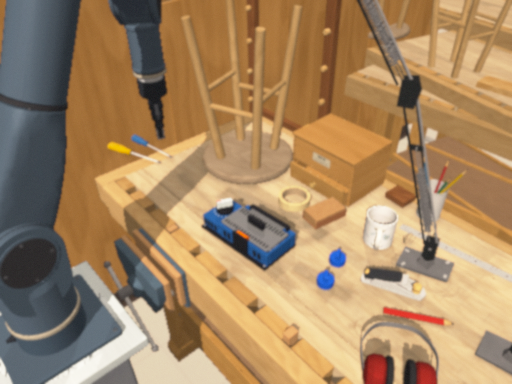

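View pics/f1.png

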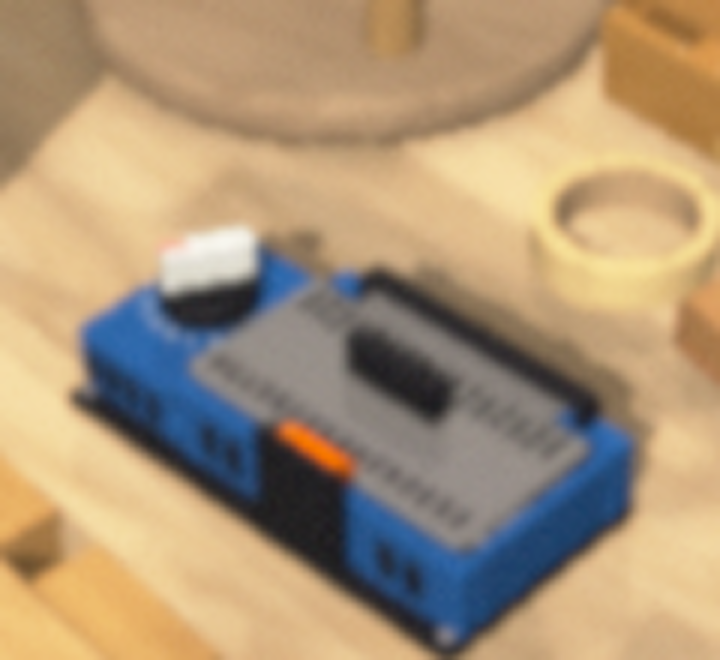

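```bash
python3 -c "
from bench import *
print(finish_job(), read_state()['clock'])"
```

```text
the job is handed in; nothing more can be done
the job is handed in; nothing more can be done
```

The job is done and handed in at about 34 s on the robot's clock; the hand-in reports no verdict.

- **Cartridges:** I found two white cartridges. They stand tab up in pocket 3 and pocket 2, and I saw both seated before closing the cover. The two blue look-alikes were left where they were, and no third white cartridge was in sight at the end.
- **Cover:** The lip went into the slot at about 0.30 rad of tilt. After I pivoted the cover down and let go, it rested on the catch at about 0.12 rad, then snapped flat when pressed. The last check shows a slope of about 0.003 with its top about 54 mm above the bench, under the orange catch.
- **Dial:** I turned it clockwise until the torque rose to 1.6 N m at the stop, then back three clicks. The tool angle at release gave 1.046 rad, and the two cameras read 1.02 and 1.07 rad against the target of 1.05.

**Press force:** A second press with the fingertips, to confirm the cover was flat, reached about 58 N, well above the intended 10 N. That is under the 120 N wrist limit. It came from the fingertips, not the arm or gripper body, so I don't expect the 40 N rule to apply, but I could not confirm that. The cover still lay flat afterwards.

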